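# Change the crimp die to suit the next hose fitting

### The arm

A 7-joint arm with a two-finger parallel gripper is mounted at the origin on the work surface. World frame = base frame: x ahead of the robot, y to its left, z up, the work surface at z = 0. Lengths are in mm, angles in degrees, forces in N, time in s.
With the tool pointing down it reaches from about 425 to 1025 mm from the base axis. Payload 9.4 kg.
Tool frame: the origin (TCP) lies midway between the tips of the shut fingers; the grasp point (between the pads) lies 19 mm behind it (pinch_z is the z of the grasp point in the tool frame, in mm); z points along the fingers, y is the line along which they close (so a half turn about z gives the same grasp; the last joint's range is limited). The gripper opens to 85 mm and grips with 20 to 120 N. Pads are 22 mm wide; open, the fingers measure 114 mm over their backs; the gripper's body (76 mm by 85 mm) begins 54 mm behind the grasp point. The pads swing forward as they close: fully open they stand 13 mm farther back than shut.
Start: joints at [63.214, 34.337, -0.143, 91.639, 0.103, 54.024, -4.572], TCP at [276.164, -670.342, 231.275] pointing down, gripper open.
Joint ranges: [-147.43, 147.43], [-19.82, 112.94], [-74.19, 73.91], [6.32, 146.72], [-59.91, 239.91], [6.04, 106.73], [-150.56, 150.56]. Speed limits (degrees/s): [127.2, 127.2, 172.46, 172.46, 180, 180, 180].

### API

Orientations are given as [roll, pitch, yaw] about the fixed x, y, z axes, in that order (R = Rz(yaw) Ry(pitch) Rx(roll)).
In Python, from workcell import state, snapshot, camera_info, finish_job, pinch_z gives the robot as it stands.
- The arm moves only by the shell command python3 -m crank 'ROWS' [FORCE]. ROWS is JSON, a list of rows, each an object of numbers: "claw": the finger opening in cm, from 0 to 8.54; "tx", "ty", "tz": the shift along the tool's x, y, z in cm; "rx", "ry", "rz": the turn, a rotation vector about the tool's x, y, z in units of 6 degrees (1.0 is 6 degrees). In form: [{"claw": .., "tx": .., "ty": .., "tz": .., "rx": .., "ry": .., "rz": ..}, ...]. A call has 1 to 12 rows; each row shifts and turns the commanded pose from where the row before left it, along the tool's axes as they then stand; what a row does not reach is not made up. A row lasts 1/12 s, in which the tool goes at most 41.7 mm and 7.16 degrees, less where a joint would pass 70% of its speed; a pose out of reach is approached as far as the arm can. A call is refused whole if a number of a shift passes 4.17 or a number of a turn 1, either way. A call with a gripper value outside its range is refused whole. The fingers move at their own pace and stop on an object; FORCE is the grip in N (left out, the last holds). Time passes only in rows, so rows that do not move let the fingers close. It gives the time, the measured TCP pose, the force, the opening and the grip force at its end, in the units of the state.
- state(): the state, without advancing time (a new reading comes with each control period).
- snapshot(name): name is "scene" or "top" or "wrist"; returns the picture (480x640x3 uint8, blue, green, red); there is no depth.
- camera_info(name): a dict with "K" (3x3 intrinsics, pixels), "k1" (the pictures are not rectified: a ray, as slopes to the right and down, at radius r is drawn at 1 + k1 r^2 times it, then the intrinsics apply), "position" and "orientation" of the camera in the world; the wrist camera has in their place "mount" (4x4, takes a point from camera to tool coordinates, whose origin is the TCP and whose axes are the flange's). Camera axes: x right, y down, z forward; pixel columns grow to the right and rows downward; lengths in mm; the calibration is good to about 2 mm. A picture is of the moment at which its call begins: read the wrist's pose just before it. camera_info takes no time and is no camera call.
- finish_job(): hands the job in; it is judged then, once.
The state is a dict: "time_s": time; "joint_positions": joint angles; "qvel": joint speeds; "tau": joint torques, N m; "tcp_pos": TCP position; "tcp_rot": TCP orientation; "contact_force": force on the tool from outside, world axes, zero at the start; "wrist_torque": the same for the moment, N m; "finger_gap": finger opening in mm; "gripper_force": force on a finger pad.
Only numpy, scipy, OpenCV 4.12 (cv2) and the standard library are available. Lean on these libraries where they do the work, as an engineer would, in place of code of your own. Each camera call takes 0.05 s, during which the arm holds its last target. There are 200 camera calls.

### The job

The collar of the fitting standing in the blue shoe's nest tells the next job: red, blue or yellow. Take the old black die out of the shoe's pocket and set it down upright in the orange returns tray, then set the die of the fitting's colour upright and flat in the pocket, then turn the selector to the mark of that colour. Set dies down without dropping them, and leave the fittings, the other dies in the rack and everything else where they are.

Things in the scene. Friction and masses are not known exactly. Their poses are not given: they have to be found in the camera images.
- die_red: Steel die block 44 (own x) x 36 (y) x 31 mm tall, 0.35 kg, red band; centred on top a red grip lug 24 (x) x 14 (y) mm, 31 to 72 mm above the underside. Origin: centre of underside; z up through the lug. Starts in a rack bay (which one varies), leaning 0.6 rad, lug towards the rack's front, between 10 mm high walls with 1.5 to 3 mm of play; draw it out along its own z.
- die_blue: Steel die block 44 (own x) x 36 (y) x 31 mm tall, 0.35 kg, blue band; centred on top a blue grip lug 24 (x) x 14 (y) mm, 31 to 72 mm above the underside. Origin: centre of underside; z up through the lug. Starts in a rack bay (which one varies), leaning 0.6 rad, lug towards the rack's front, between 10 mm high walls with 1.5 to 3 mm of play; draw it out along its own z.
- die_yellow: Steel die block 44 (own x) x 36 (y) x 31 mm tall, 0.35 kg, yellow band; centred on top a yellow grip lug 24 (x) x 14 (y) mm, 31 to 72 mm above the underside. Origin: centre of underside; z up through the lug. Starts in a rack bay (which one varies), leaning 0.6 rad, lug towards the rack's front, between 10 mm high walls with 1.5 to 3 mm of play; draw it out along its own z.
- die_black: Steel die block 44 (own x) x 36 (y) x 31 mm tall, 0.35 kg, black band; centred on top a black grip lug 24 (x) x 14 (y) mm, 31 to 72 mm above the underside. Origin: centre of underside; z up through the lug. Left over from the last job: starts upright in the shoe's die pocket, its x and y along the pocket's.
- fit_red: Brass and steel hose fitting standing upright, 34 mm diameter, 78 mm tall, red collar near its top. Origin: centre of the underside, z up. One of the three (which one varies) stands in the shoe's nest: that is the next job. The other two wait on a grey plate.
- fit_blue: Brass and steel hose fitting standing upright, 34 mm diameter, 78 mm tall, blue collar near its top. Origin: centre of the underside, z up. One of the three (which one varies) stands in the shoe's nest: that is the next job. The other two wait on a grey plate.
- fit_yellow: Brass and steel hose fitting standing upright, 34 mm diameter, 78 mm tall, yellow collar near its top. Origin: centre of the underside, z up. One of the three (which one varies) stands in the shoe's nest: that is the next job. The other two wait on a grey plate.
- rack: Fixed grey die rack, 310 mm wide (y), 130 deep, front at -x. Bays at y = -75, 0, 75 mm, floor centres at x 0, z 52, leaning 0.6 rad to the front. A green rail 20 mm thick runs along y over the bays at x -5, z 205 mm, on posts at y = +-140: a gripper coming straight down hits it, one tilted like the dies clears it. Origin: centre of its foot.
- pocket (a point): Centre of the floor of the die pocket on the blue shoe plate (fixed, 200 x 100 mm, 10 mm thick; pocket at its robot end). The pocket is 52 mm (x) by 44 mm (y) inside, with walls 8 mm high and 5 mm thick, open above. Its z is up, x points to the nest.
- nest (a point): Centre of the floor of the square work nest on the same blue plate, 105 mm beyond the pocket along the pocket's x; 10 mm high walls. Holds the fitting of the next job.
- returns: Orange open returns tray fixed to the table, 120 (x) x 170 (y) x 30 mm high, walls and floor 4 mm thick. The steel ring lies in its +y half; the -y half is free. Origin: centre of the underside.
- selector (a joint): Four-position selector on the white console, rad: detents at 0 (white mark, off), 0.5 (red mark), 1.0 (blue mark), 1.5 (yellow mark). Grows clockwise seen from above; starts at 0. Detents pull it to the nearest stop from within about 0.2 rad; passing them takes up to about 0.1 N m. End stops at -0.12 and 1.62.
- selector_grip (a point): On the selector's vertical axis at grip height: 36 mm above the console's flat top, 7 mm below the top of the black bar grip, which is 50 mm long (this point's x), 12 wide, 30 tall, over a 50 mm disc 12 mm tall. Turns with the knob; x points along the white pointer. Console fixed, 140 x 130 x 60 mm, knob at its centre.
- can: Spray can standing on the table, 64 mm diameter, 170 mm tall, origin under its centre. Leave alone.
- jar: Amber jar, 60 mm diameter, 80 mm tall, origin under its centre. Leave alone.
- carton: Carton 80 x 60 x 50 mm, origin under its centre. Leave alone.
- wrench: Wrench 130 mm long lying along its x, origin at its middle. Leave alone.
- chalk_holder: Aluminium chalk holder 110 x 14 x 12 mm with a 20 mm white stub at its +x end, lying on the table. Leave alone.
- brush: Brush 160 mm long lying along its x behind the rack. Leave alone.
- collar: Steel ring 44 mm outside diameter, 22 mm tall, lying in the returns tray's +y half. Leave alone.
Mind the look-alikes: they are no part of the job. Leave any turquoise look-alike of the die_black alone.

How it is judged (in metres and radians):
On the way, in this order (a step that is already met when the one before it is completed fails the run):
1. the black die stands released in the returns tray (x of die_black in the frame of returns between -0.06 and 0.06 m and y of die_black in the frame of returns between -0.085 and 0.085 m and height (world z) of die_black below 0.012 m and angle between die_black's own z axis and vertical below 0.15 rad and linear speed of die_black below 0.03 m/s and contact force between the fingers and die_black below 0.2 N), for 0.2 s.
2. the die of the nested fitting's colour stands released in the pocket (((horizontal distance between fit_red and nest below 0.03 m and (horizontal distance between die_red and pocket below 0.009 m and z of die_red in the frame of pocket below 0.004 m and angle between die_red's own z axis and vertical below 0.1 rad and linear speed of die_red below 0.03 m/s and contact force between the fingers and die_red below 0.2 N)) or (horizontal distance between fit_blue and nest below 0.03 m and (horizontal distance between die_blue and pocket below 0.009 m and z of die_blue in the frame of pocket below 0.004 m and angle between die_blue's own z axis and vertical below 0.1 rad and linear speed of die_blue below 0.03 m/s and contact force between the fingers and die_blue below 0.2 N)) or (horizontal distance between fit_yellow and nest below 0.03 m and (horizontal distance between die_yellow and pocket below 0.009 m and z of die_yellow in the frame of pocket below 0.004 m and angle between die_yellow's own z axis and vertical below 0.1 rad and linear speed of die_yellow below 0.03 m/s and contact force between the fingers and die_yellow below 0.2 N)))), for 0.2 s.
3. the selector is at that colour's mark (((horizontal distance between fit_red and nest below 0.03 m and value of joint selector between 0.37 and 0.63 rad) or (horizontal distance between fit_blue and nest below 0.03 m and value of joint selector between 0.87 and 1.13 rad) or (horizontal distance between fit_yellow and nest below 0.03 m and value of joint selector between 1.37 and 1.63 rad))), for 0.2 s.
At the end, for the whole second after the job is handed in: Black die upright and released on the returns tray's floor; die of the nested fitting's colour released in the pocket, within 9 mm of its centre, flat on its floor (4 mm, 0.10 rad); selector within 0.13 rad of that colour's mark; bystanders within 30 mm of where they were (all of step 1 and ((horizontal distance between fit_red and nest below 0.03 m and (horizontal distance between die_red and pocket below 0.009 m and z of die_red in the frame of pocket below 0.004 m and angle between die_red's own z axis and vertical below 0.1 rad and linear speed of die_red below 0.03 m/s and contact force between the fingers and die_red below 0.2 N) and value of joint selector between 0.37 and 0.63 rad) or (horizontal distance between fit_blue and nest below 0.03 m and (horizontal distance between die_blue and pocket below 0.009 m and z of die_blue in the frame of pocket below 0.004 m and angle between die_blue's own z axis and vertical below 0.1 rad and linear speed of die_blue below 0.03 m/s and contact force between the fingers and die_blue below 0.2 N) and value of joint selector between 0.87 and 1.13 rad) or (horizontal distance between fit_yellow and nest below 0.03 m and (horizontal distance between die_yellow and pocket below 0.009 m and z of die_yellow in the frame of pocket below 0.004 m and angle between die_yellow's own z axis and vertical below 0.1 rad and linear speed of die_yellow below 0.03 m/s and contact force between the fingers and die_yellow below 0.2 N) and value of joint selector between 1.37 and 1.63 rad)) and distance of each of can, jar, carton, wrench, chalk_holder, brush, collar from where it was at the start of the episode below 0.03 m); the robot touches nothing.
It fails at once if a die of the wrong colour is taken or pushed out of its place in the rack ((horizontal distance between fit_red and nest below 0.03 m and distance of any of die_blue, die_yellow from where it was at the start of the episode above 0.015 m) or (horizontal distance between fit_blue and nest below 0.03 m and distance of any of die_red, die_yellow from where it was at the start of the episode above 0.015 m) or (horizontal distance between fit_yellow and nest below 0.03 m and distance of any of die_red, die_blue from where it was at the start of the episode above 0.015 m)).
It fails at once if a hose fitting is moved more than 15 mm or tipped (distance of any of fit_red, fit_blue, fit_yellow from where it was at the start of the episode above 0.015 m or angle between any of fit_red, fit_blue, fit_yellow's own z axis and vertical above 0.4 rad).
It fails at once if a die is dropped (falls free at over 0.5 m/s) ((linear speed of die_red above 0.5 m/s and contact force between the fingers and die_red below 0.1 N) or (linear speed of die_blue above 0.5 m/s and contact force between the fingers and die_blue below 0.1 N) or (linear speed of die_yellow above 0.5 m/s and contact force between the fingers and die_yellow below 0.1 N) or (linear speed of die_black above 0.5 m/s and contact force between the fingers and die_black below 0.1 N)).
It fails at once if a bystander is moved more than 30 mm (distance of any of can, jar, carton, wrench, chalk_holder, brush, collar from where it was at the start of the episode above 0.03 m).
It also fails if it takes over 69 s, if anything falls off the work surface, if the arm or the gripper's body presses on something with over 40 N, if the wrist force passes 120 N, or if a joint passes its speed limit or range.

## Working session

There is one attempt and no reset: what is moved stays moved. The work goes in short steps, Python scripts to look and compute and a shell command to move; the robot and the scene stay as the last step left them, time stands still between calls to the robot, and variables do not carry over. Pictures are saved under pics/ and viewed, at most 10 in all, crops included, and the job is handed in when it is done.

```bash
ls; mkdir -p pics; python3 - <<'E'
from workcell import *
import cv2
print(state(), pinch_z)
for n in("scene","top","wrist"):
    cv2.imwrite(f"pics/{n}0.png",snapshot(n)); print(n,camera_info(n))
E
```

```text
pics
{'time_s': 0.0, 'joint_positions': array([63.21529506, 34.3827582 , -0.14553865, 91.68228187,  0.10461526,
       54.02337255, -4.57200851]), 'qvel': array([-0.03242206,  0.04534592, -0.01767303, -0.0181876 ,  0.00600974,
       -0.0711366 , -0.05136244]), 'tau': array([ 1.33449462e-04, -7.76474118e+01,  1.56546056e+00, -2.58017206e+01,
        1.23782907e-02,  8.88383773e-03, -2.86803242e-05]), 'tcp_pos': array([ 275.95279309, -669.90842833,  230.43076168]), 'tcp_rot': array([-1.79912187e+02,  9.40714527e-03,  2.23943997e+01]), 'contact_force': array([-1.02774989,  0.67769588,  0.31854397]), 'wrist_torque': array([ 0.04637996,  0.0018531 , -0.02764504]), 'gripper_force': 0.0, 'finger_gap': 85.00138601804078} -18.700000000000003
scene {'K': array([[577.69024928,   0.        , 322.67335885],
       [  0.        , 577.69024928, 245.24523418],
       [  0.        ,   0.        ,   1.        ]]), 'k1': -0.07449442208412106, 'position': array([1257.58344233,  524.55776461,  934.60747492]), 'orientation': array([-134.40168493,    0.99125226,  125.62276791])}
top {'K': array([[437.01297758,   0.        , 321.69257183],
       [  0.        , 437.01297758, 235.10892901],
       [  0.        ,   0.        ,   1.        ]]), 'k1': -0.002039911162121172, 'position': array([ 425.40543565,   36.88862156, 1162.80897055]), 'orientation': array([-172.9707914 ,   -0.80017921,  -91.06410025])}
wrist {'K': array([[365.83094662,   0.        , 318.50851477],
       [  0.        , 365.83094662, 241.79144298],
       [  0.        ,   0.        ,   1.        ]]), 'k1': -0.05684971783876981, 'mount': array([[-1.67248594e-05, -9.44322166e-01, -3.29022259e-01,
         8.48464325e+01],
       [ 9.99999450e-01, -3.60939068e-04,  9.85094181e-04,
         1.57559540e+00],
       [-1.04900326e-03, -3.29022061e-01,  9.44321652e-01,
        -1.42100643e+02],
       [ 0.00000000e+00,  0.00000000e+00,  0.00000000e+00,
         1.00000000e+00]])}
```

View pics/scene0.png

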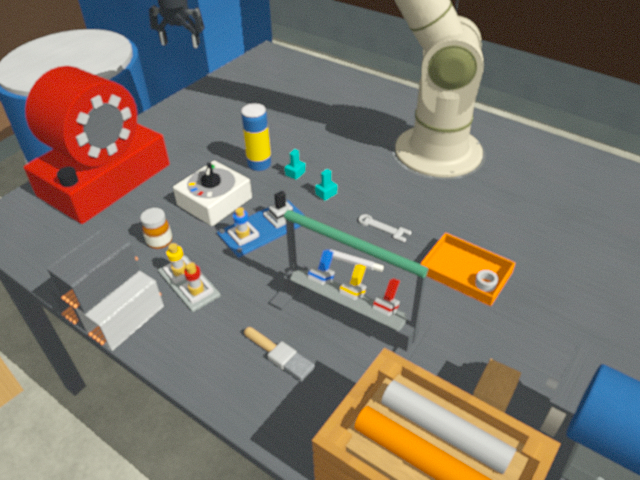

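View pics/top0.png

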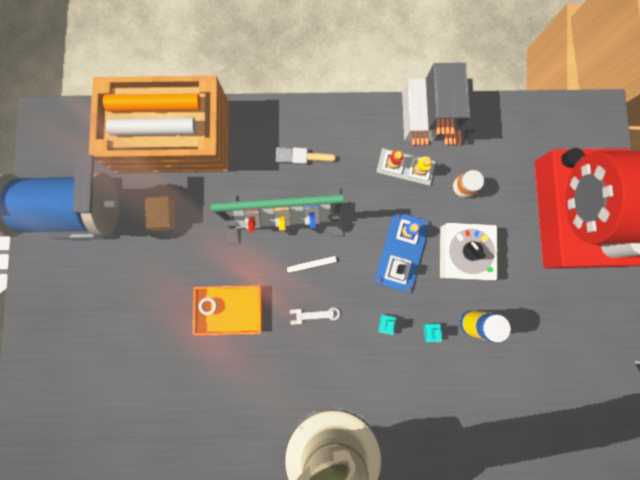

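Scene view: the shoe is at (262,227), with the black die at (280,205) and a blue-collared fitting at (240,222). The rack's lugs read blue (326,262), yellow (357,275) and red (391,292). The turquoise look-alikes are at (295,163) and (326,184), the tray at (468,268) and the selector at (211,178). I'll enlarge to confirm.

```bash
cat > h.py <<'E'
import numpy as np, cv2
from scipy.spatial.transform import Rotation as R
from workcell import *
def cam(n,st=None):
    c=camera_info(n)
    if n=="wrist":
        st=st or state()
        T=np.eye(4);T[:3,:3]=R.from_euler('xyz',st['tcp_rot'],degrees=True).as_matrix();T[:3,3]=st['tcp_pos']
        M=T@c['mount'];return c,M[:3,:3],M[:3,3]
    return c,R.from_euler('xyz',c['orientation'],degrees=True).as_matrix(),np.array(c['position'])
def ray(cm,uv):
    c,r,p=cm;K=c['K']
    d=np.array([(uv[0]-K[0,2])/K[0,0],(uv[1]-K[1,2])/K[1,1]]);s=d.copy()
    for _ in range(20): s=d/(1+c['k1']*(s@s))
    v=r@np.array([*s,1]);return p,v/np.linalg.norm(v)
def onz(cm,uv,z):
    p,v=ray(cm,uv);return p+v*(z-p[2])/v[2]
def proj(cm,X):
    c,r,p=cm;q=r.T@(np.array(X,float)-p);s=q[:2]/q[2];s=s*(1+c['k1']*(s@s))
    return c['K'][:2,:2]@s+c['K'][:2,2]
def tri(obs):
    A=np.zeros((3,3));b=np.zeros(3)
    for cm,uv in obs:
        p,v=ray(cm,uv);P=np.eye(3)-np.outer(v,v);A+=P;b+=P@p
    X=np.linalg.solve(A,b);return X,[round(float(np.linalg.norm(proj(cm,X)-uv)),2) for cm,uv in obs]
E
python3 - <<'E'
from h import *
s=cv2.imread("pics/scene0.png");t=cv2.imread("pics/top0.png")
z=lambda i,x,y,w,h,f:cv2.resize(i[y:y+h,x:x+w],None,fx=f,fy=f,interpolation=cv2.INTER_CUBIC)
A=np.hstack([z(s,210,180,100,75,4),z(s,290,235,100,75,4)])
B=np.hstack([z(t,370,205,100,75,4),z(t,230,185,100,75,4)])
cv2.imwrite("pics/crop0.png",np.vstack([A,B]))
T=cam("top");S=cam("scene")
print("sel grip",tri([(T,(477,250)),(S,(210,172))]))
print("blk lugtop",tri([(T,(400,267)),(S,(280,195))]))
print("tray c",onz(T,(228,310),15),"rack",onz(T,(280,215),100))
for u in [(194,287),(262,287),(262,334),(194,334)]:print(onz(T,u,30))
E
```

```text
sel grip (array([ 513.42608729, -364.05436111,   89.35092009]), [0.29, 0.29])
blk lugtop (array([ 476.25246899, -174.53301345,   79.27425196]), [0.42, 0.45])
tray c [375.70766993 264.00308525  15.        ] rack [607.75724752 121.30318477 100.        ]
[436.23878098 348.41630733  30.        ]
[433.03461991 174.353571    30.        ]
[314.611995   174.58847273  30.        ]
[318.01090144 346.42629597  30.        ]
```

View pics/crop0.png

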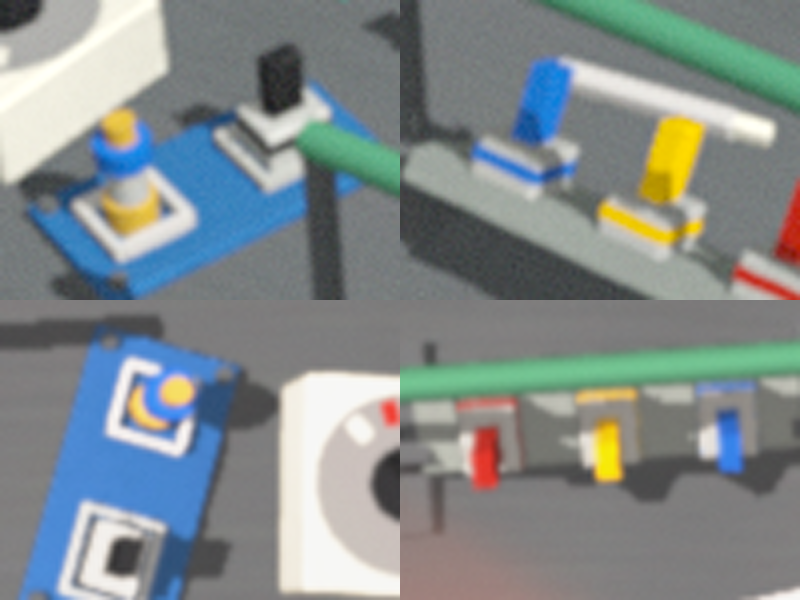

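The nested fitting has a blue collar, so I need die_blue: the rack lug at scene (326,262) / top (312,218), in the bay on the shoe side. The black die is the black-lugged one in the shoe pocket at scene (280,205). The turquoise pair is excluded.

```bash
cat >> h.py <<'E'
def plan(pos,rpy,st=None):
    st=st or state();A=R.from_euler('xyz',st['tcp_rot'],degrees=True);B=R.from_euler('xyz',rpy,degrees=True)
    d=(np.array(pos,float)-st['tcp_pos'])/10
    print("now",st['tcp_pos'].round(1),st['tcp_rot'].round(2),"shift cm: before turn",A.inv().apply(d).round(2),"after turn",B.inv().apply(d).round(2),"turn units",(np.degrees((A.inv()*B).as_rotvec())/6).round(2))
def mask(i,lo,hi): return cv2.inRange(cv2.cvtColor(i,cv2.COLOR_BGR2HSV),lo,hi)
def blobs(m,amin=30):
    n,l,s,c=cv2.connectedComponentsWithStats(m)
    return [(c[k].round(1).tolist(),s[k].tolist()) for k in range(1,n) if s[k][4]>amin]
E
python3 - <<'E'
from h import *
t=cv2.imread("pics/top0.png");T=cam("top")
m=mask(t,(100,120,60),(125,255,255));m[:, :370]=0;m[:,435:]=0;m[:205]=0;m[300:]=0
p=cv2.findNonZero(m);r=cv2.minAreaRect(p);q=cv2.boxPoints(r)
Q=[onz(T,u,10) for u in q];print("shoe",np.round(Q,1),np.mean(Q,0))
for i in range(2):
    d=Q[i+1]-Q[i];print(np.linalg.norm(d),np.degrees(np.arctan2(d[1],d[0])))
m=mask(t,(60,70,50),(85,255,255));m[:, :205]=0;m[:,350:]=0;m[:180]=0;m[222:]=0
r=cv2.minAreaRect(cv2.findNonZero(m));q=cv2.boxPoints(r);Q=[onz(T,u,205) for u in q];print("rail",np.round(Q,1),np.mean(Q,0))
for i in range(2):
    d=Q[i+1]-Q[i];print(np.linalg.norm(d),np.degrees(np.arctan2(d[1],d[0])))
plan((440,-170,300),(180,0,163))
E
```

```text
shoe [[ 439.5 -116.1   10. ]
 [ 631.  -176.8   10. ]
 [ 601.4 -274.4   10. ]
 [ 410.9 -211.8   10. ]] [ 520.68988845 -194.73988453   10.        ]
200.88423139857423 -17.588357429432637
101.99682776940294 -106.83570947401195
rail [[619.8 266.8 205. ]
 [635.6 -25.6 205. ]
 [615.2 -26.5 205. ]
 [599.5 265.2 205. ]] [617.54062318 119.95540825 205.        ]
292.83848938924314 -86.90777382842805
20.501400095117525 -177.54766693295383
now [ 276.  -670.   230.6] [-1.7993e+02  1.0000e-02  2.2390e+01] shift cm: before turn [ 34.21 -39.99  -6.9 ] after turn [-1.06 52.61 -6.94] turn units [-1.000e-02 -1.000e-02 -2.343e+01]
```

```bash
python3 -m crank '[{"tz":-2},{"tz":-2},{"tx":2.45,"ty":-2.86,"tz":-1},{"tx":2.45,"ty":-2.86,"tz":-1},{"tx":2.45,"ty":-2.86,"tz":-1},{"tx":2.45,"ty":-2.86},{"tx":2.45,"ty":-2.86},{"tx":2.45,"ty":-2.86},{"tx":2.45,"ty":-2.86},{"tx":2.45,"ty":-2.86},{"tx":2.45,"ty":-2.86},{"tx":2.45,"ty":-2.86}]'
python3 -m crank '[{"tx":2.45,"ty":-2.86},{"tx":2.45,"ty":-2.86},{"tx":2.45,"ty":-2.86},{"tx":2.45,"ty":-2.86},{"rz":-1},{"rz":-1},{"rz":-1},{"rz":-1},{"rz":-1},{"rz":-1},{"rz":-1},{"rz":-1}]'
python3 -m crank '[{"rz":-1},{"rz":-1},{"rz":-1},{"rz":-1},{"rz":-1},{"rz":-1},{"rz":-1},{"rz":-1},{"rz":-1},{"rz":-1},{"rz":-1},{"rz":-1}]'
python3 -m crank '[{"rz":-1},{"rz":-1},{"rz":-1},{"rz":-0.43},{}]'
python3 - <<'E'
from h import *
plan((440,-170,300),(180,0,162.5)); print(state()['joint_positions'].round(1))
i=snapshot("wrist");cv2.imwrite("pics/w1.png",i)
E
```

```text
now [ 276.  -670.   230.6] [-1.7993e+02  1.0000e-02  2.2390e+01] shift cm: before turn [ 34.21 -39.99  -6.9 ] after turn [-0.6  52.62 -6.94] turn units [-1.000e-02 -1.000e-02 -2.335e+01]
[63.2 34.4 -0.1 91.7  0.1 54.  -4.6]invalid input
invalid input
invalid input
invalid input
```

View pics/w1.png

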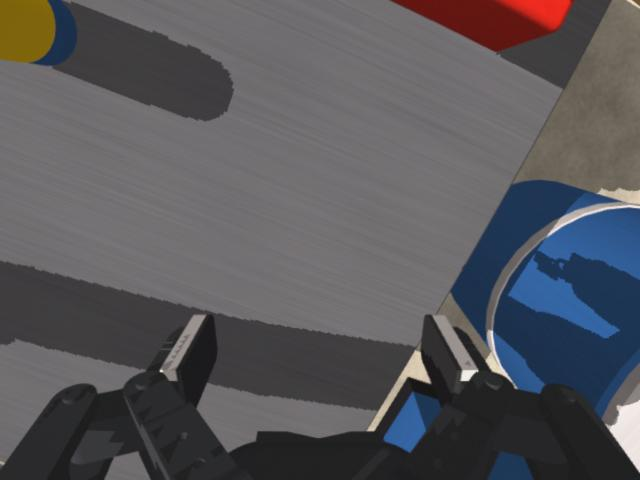

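Nothing moved: the calls were refused, and the picture shows only the empty table by the drum. The rows probably need all seven keys.

```bash
python3 -m crank '[{"claw":8.5,"tx":0,"ty":0,"tz":-2,"rx":0,"ry":0,"rz":0},{"claw":8.5,"tx":0,"ty":0,"tz":-2,"rx":0,"ry":0,"rz":0}]'
```

```text
time_s: 0.37
tcp_pos: [275.8, -669.5, 270.1]
tcp_rot: [-179.8, 0.0, 22.4]
contact_force: [0.8, 0.6, -0.0]
finger_gap: 85.1
gripper_force: 0.0
```

```bash
python3 -m crank '[{"claw":8.5,"tx":2.45,"ty":-2.86,"tz":-1,"rx":0,"ry":0,"rz":0},{"claw":8.5,"tx":2.45,"ty":-2.86,"tz":-1,"rx":0,"ry":0,"rz":0},{"claw":8.5,"tx":2.45,"ty":-2.86,"tz":-1,"rx":0,"ry":0,"rz":0},{"claw":8.5,"tx":2.45,"ty":-2.86,"tz":0,"rx":0,"ry":0,"rz":0},{"claw":8.5,"tx":2.45,"ty":-2.86,"tz":0,"rx":0,"ry":0,"rz":0},{"claw":8.5,"tx":2.45,"ty":-2.86,"tz":0,"rx":0,"ry":0,"rz":0},{"claw":8.5,"tx":2.45,"ty":-2.86,"tz":0,"rx":0,"ry":0,"rz":0},{"claw":8.5,"tx":2.45,"ty":-2.86,"tz":0,"rx":0,"ry":0,"rz":0},{"claw":8.5,"tx":2.45,"ty":-2.86,"tz":0,"rx":0,"ry":0,"rz":0},{"claw":8.5,"tx":2.45,"ty":-2.86,"tz":0,"rx":0,"ry":0,"rz":0},{"claw":8.5,"tx":2.45,"ty":-2.86,"tz":0,"rx":0,"ry":0,"rz":0},{"claw":8.5,"tx":2.45,"ty":-2.86,"tz":0,"rx":0,"ry":0,"rz":0}]'
python3 -m crank '[{"claw":8.5,"tx":2.45,"ty":-2.86,"tz":0,"rx":0,"ry":0,"rz":-1},{"claw":8.5,"tx":2.45,"ty":-2.86,"tz":0,"rx":0,"ry":0,"rz":-1},{"claw":8.5,"tx":0,"ty":0,"tz":0,"rx":0,"ry":0,"rz":-1},{"claw":8.5,"tx":0,"ty":0,"tz":0,"rx":0,"ry":0,"rz":-1},{"claw":8.5,"tx":0,"ty":0,"tz":0,"rx":0,"ry":0,"rz":-1},{"claw":8.5,"tx":0,"ty":0,"tz":0,"rx":0,"ry":0,"rz":-1},{"claw":8.5,"tx":0,"ty":0,"tz":0,"rx":0,"ry":0,"rz":-1},{"claw":8.5,"tx":0,"ty":0,"tz":0,"rx":0,"ry":0,"rz":-1},{"claw":8.5,"tx":0,"ty":0,"tz":0,"rx":0,"ry":0,"rz":-1},{"claw":8.5,"tx":0,"ty":0,"tz":0,"rx":0,"ry":0,"rz":-1},{"claw":8.5,"tx":0,"ty":0,"tz":0,"rx":0,"ry":0,"rz":-1},{"claw":8.5,"tx":0,"ty":0,"tz":0,"rx":0,"ry":0,"rz":-1}]'
python3 -m crank '[{"claw":8.5,"tx":0,"ty":0,"tz":0,"rx":0,"ry":0,"rz":-1},{"claw":8.5,"tx":0,"ty":0,"tz":0,"rx":0,"ry":0,"rz":-1},{"claw":8.5,"tx":0,"ty":0,"tz":0,"rx":0,"ry":0,"rz":-1},{"claw":8.5,"tx":0,"ty":0,"tz":0,"rx":0,"ry":0,"rz":-1},{"claw":8.5,"tx":0,"ty":0,"tz":0,"rx":0,"ry":0,"rz":-1},{"claw":8.5,"tx":0,"ty":0,"tz":0,"rx":0,"ry":0,"rz":-1},{"claw":8.5,"tx":0,"ty":0,"tz":0,"rx":0,"ry":0,"rz":-1},{"claw":8.5,"tx":0,"ty":0,"tz":0,"rx":0,"ry":0,"rz":-1},{"claw":8.5,"tx":0,"ty":0,"tz":0,"rx":0,"ry":0,"rz":-1},{"claw":8.5,"tx":0,"ty":0,"tz":0,"rx":0,"ry":0,"rz":-1},{"claw":8.5,"tx":0,"ty":0,"tz":0,"rx":0,"ry":0,"rz":-1},{"claw":8.5,"tx":0,"ty":0,"tz":0,"rx":0,"ry":0,"rz":-0.4}]'
python3 - <<'E'
from h import *
plan((440,-170,300),(180,0,162.5)); st=state(); print(st['joint_positions'].round(1))
i=snapshot("wrist");cv2.imwrite("pics/w1.png",i);np.save("w1.npy",[st['tcp_pos'],st['tcp_rot']])
W=cam("wrist",st);print(proj(W,(470.6,-179,10)),proj(W,(470.6,-179,82)))
E
```

```text
time_s: 1.37
tcp_pos: [417.4, -239.3, 301.4]
tcp_rot: [180.0, -0.0, 22.4]
contact_force: [1.2, -0.3, 0.3]
finger_gap: 84.9
gripper_force: 0.0
time_s: 2.37
tcp_pos: [436.8, -168.5, 301.3]
tcp_rot: [-180.0, 0.0, 94.7]
contact_force: [0.4, -0.1, -0.8]
finger_gap: 85.2
gripper_force: 0.0
time_s: 3.37
tcp_pos: [436.8, -168.5, 301.2]
tcp_rot: [-180.0, -0.0, 163.1]
contact_force: [-0.1, 1.1, -0.5]
finger_gap: 85.1
gripper_force: 0.0
now [ 436.8 -168.5  301.2] [-1.7999e+02 -1.0000e-02  1.6313e+02] shift cm: before turn [-0.35 -0.05  0.12] after turn [-0.35 -0.05  0.12] turn units [-0.  -0.   0.1]
[ 43.7  14.5 -36.2 117.6  11.   51.1  74.5]
[319.72980364 217.48227675] [319.85836576 235.87088515]
```

View pics/w1.png

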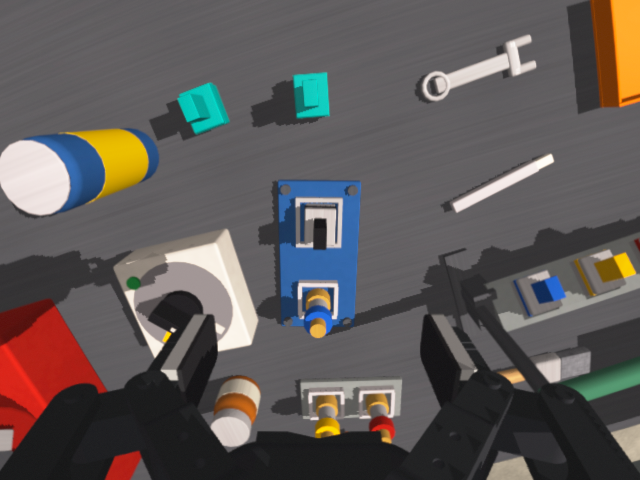

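Wrist view: shoe at (320,250), black lug at (320,232) in the white-walled pocket (300–342, 197–247), blue fitting at (318,320). I'll measure the lug and the pocket walls here.

```bash
python3 - <<'E'
from h import *
a=np.load("w1.npy");st=dict(tcp_pos=a[0],tcp_rot=a[1]);W=cam("wrist",st)
i=cv2.imread("pics/w1.png")
g=i.max(2);k=g.copy();k[:,:]=255;k[200:255,295:345]=g[200:255,295:345]
m=(k<45).astype(np.uint8)*255;print("black",[b for b in blobs(m)])
x,y,w,h=max((b[1] for b in blobs(m)),key=lambda s:s[4])[:4]
print("far top edge",onz(W,(x+w/2-.5,y+h-.5),82),"near base edge",onz(W,(x+w/2-.5,y-.5),41))
hs=cv2.cvtColor(i,cv2.COLOR_BGR2HSV);b=cv2.inRange(hs,(100,110,40),(125,255,255))
# hole in blue = pocket outer outline
r=np.zeros_like(b);r[185:275,270:370]=255-b[185:275,270:370]
c=max((q for q in blobs(r) if q[1][0]>275 and q[1][1]>190),key=lambda q:q[1][4]);print(c)
x,y,w,h=c[1][:4]
for u in [(x-.5,y-.5),(x+w-.5,y-.5),(x+w-.5,y+h-.5),(x-.5,y+h-.5)]: print(onz(W,u,10).round(1),onz(W,u,18).round(1))
p=cv2.findNonZero(cv2.morphologyEx(b[175:330,270:365],cv2.MORPH_OPEN,np.ones((5,5))))
q=cv2.boxPoints(cv2.minAreaRect(p))+[270,175];Q=np.array([onz(W,u,10) for u in q]);print(q,Q.round(1),Q.mean(0))
print([np.degrees(np.arctan2(*(Q[j+1]-Q[j])[[1,0]])).round(1) for j in range(3)],[np.linalg.norm(Q[j+1]-Q[j]).round(1) for j in range(3)])
E
```

```text
black [([319.4, 233.4], [314, 219, 12, 30, 332])]
far top edge [ 483.88693818 -183.40709328   82.        ] near base edge [ 463.49829635 -177.18772592   41.        ]
([319.0, 222.1], [295, 196, 48, 53, 2292])
[ 435.6 -200.1   10. ] [ 434.1 -199.1   18. ]
[ 452.3 -144.9   10. ] [ 450.6 -144.9   18. ]
[ 517.7 -163.2   10. ] [ 514.7 -162.9   18. ]
[ 500.2 -221.2   10. ] [ 497.5 -219.8   18. ]
[[278. 180.]
 [360. 180.]
 [360. 329.]
 [278. 329.]] [[ 412.1 -213.1   10. ]
 [ 440.3 -119.9   10. ]
 [ 638.2 -171.9   10. ]
 [ 605.6 -279.7   10. ]] [ 524.0579855 -196.1317667   10.       ]
[np.float64(73.1), np.float64(-14.7), np.float64(-106.8)] [np.float64(97.3), np.float64(204.6), np.float64(112.6)]
```

```bash
python3 -m crank '[{"claw":8.5,"tx":-0.95,"ty":0,"tz":3.8,"rx":0,"ry":0,"rz":0},{"claw":8.5,"tx":-0.95,"ty":0,"tz":3.8,"rx":0,"ry":0,"rz":0},{"claw":8.5,"tx":-0.95,"ty":0,"tz":3.8,"rx":0,"ry":0,"rz":0},{"claw":8.5,"tx":-0.95,"ty":0,"tz":3.8,"rx":0,"ry":0,"rz":0},{"claw":8.5,"tx":0,"ty":0,"tz":0,"rx":0,"ry":0,"rz":0},{"claw":8.5,"tx":0,"ty":0,"tz":0,"rx":0,"ry":0,"rz":0}]'
python3 - <<'E'
from h import *
st=state();print(st['tcp_pos'],st['tcp_rot'])
i=snapshot("wrist");cv2.imwrite("pics/w2.png",i);np.save("w2.npy",[st['tcp_pos'],st['tcp_rot']])
W=cam("wrist",st)
for X in [(473,-180,82),(473,-180,18)]:print(proj(W,X))
c=i[100:400,170:470];cv2.imwrite("pics/w2c.png",cv2.resize(c,None,fx=2,fy=2))
E
```

```text
time_s: 3.92
tcp_pos: [472.4, -179.0, 148.2]
tcp_rot: [180.0, -0.3, 162.8]
contact_force: [0.5, -0.2, 0.3]
finger_gap: 85.4
gripper_force: 0.0
[ 472.37861087 -178.99403845  148.18941139] [179.97784009  -0.26287223 162.79497831]
[319.55189547 261.01806977]
[319.39769007 230.31668509]
```

View pics/w2c.png

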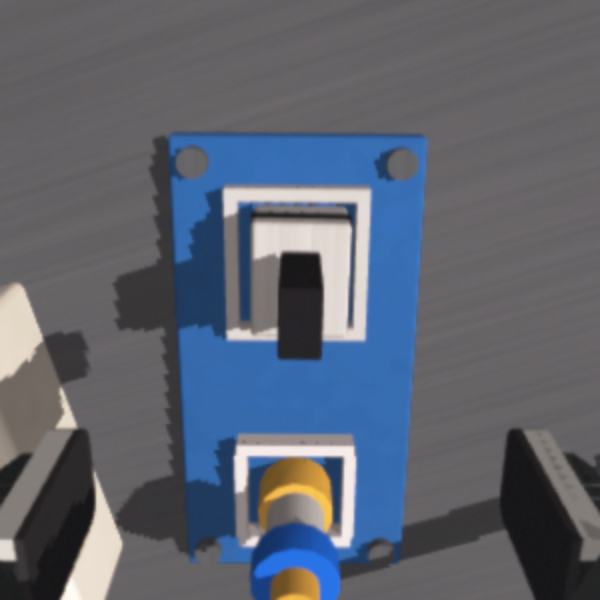

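The lug top centre is at wrist px (320,261), against a prediction of (319.6,261.0), so position and height agree. Descending to grasp.

```bash
python3 -m crank '[{"claw":8.5,"tx":-0.1,"ty":-0.1,"tz":2,"rx":0,"ry":0,"rz":0},{"claw":8.5,"tx":0,"ty":0,"tz":2.5,"rx":0,"ry":0,"rz":0},{"claw":8.5,"tx":0,"ty":0,"tz":2.5,"rx":0,"ry":0,"rz":0},{"claw":6,"tx":0,"ty":0,"tz":2,"rx":0,"ry":0,"rz":0},{"claw":4,"tx":0,"ty":0,"tz":1.1,"rx":0,"ry":0,"rz":0},{"claw":3,"tx":0,"ty":0,"tz":0,"rx":0,"ry":0,"rz":0},{"claw":3,"tx":0,"ty":0,"tz":0,"rx":0,"ry":0,"rz":0}]' 60
python3 -m crank '[{"claw":0.5,"tx":0,"ty":0,"tz":0,"rx":0,"ry":0,"rz":0},{"claw":0.5,"tx":0,"ty":0,"tz":0,"rx":0,"ry":0,"rz":0},{"claw":0.5,"tx":0,"ty":0,"tz":0,"rx":0,"ry":0,"rz":0},{"claw":0.5,"tx":0,"ty":0,"tz":0,"rx":0,"ry":0,"rz":0},{"claw":0.5,"tx":0,"ty":0,"tz":0,"rx":0,"ry":0,"rz":0},{"claw":0.5,"tx":0,"ty":0,"tz":0,"rx":0,"ry":0,"rz":0}]' 60
python3 - <<'E'
from h import *
a=np.load("w2.npy");W=cam("wrist",dict(tcp_pos=a[0],tcp_rot=a[1]))
f=lambda u,z:onz(W,(170+u[0]/2,100+u[1]/2),z)
O=[f(u,18) for u in [(224,187),(371,187),(365,340),(228,340)]]
I=[f(u,18) for u in [(239,203),(356,203),(354,327),(242,327)]]
N=[f(u,20) for u in [(235,446),(355,446),(352,548),(242,548)]]
for n,A in (("out",O),("in",I),("nest",N)):
  A=np.array(A);print(n,A.mean(0).round(1),[round(float(np.linalg.norm(A[(k+1)%4]-A[k])),1) for k in range(4)],[round(float(np.degrees(np.arctan2(*(A[b]-A[a])[[1,0]]))),1) for a,b in ((0,3),(1,2))])
E
```

```text
time_s: 4.55
tcp_pos: [474.8, -181.3, 50.4]
tcp_rot: [-180.0, 0.1, 162.8]
contact_force: [0.1, 0.3, -0.3]
finger_gap: 38.4
gripper_force: 0.0
time_s: 5.05
tcp_pos: [475.1, -181.4, 50.1]
tcp_rot: [-180.0, 0.2, 162.8]
contact_force: [0.6, 0.5, 11.2]
finger_gap: 13.2
gripper_force: 63.6
out [ 475.  -181.3   18. ] [55.5, 62.7, 55.5, 62.7] [-17.6, -17.6]
in [ 475.3 -181.1   18. ] [44.5, 50.8, 45.1, 50.8] [-17.3, -16.6]
nest [ 576.  -213.1   20. ] [51.0, 53.0, 49.5, 53.0] [-15.5, -17.1]
```

```bash
python3 -m crank '[{"claw":0.5,"tx":0,"ty":0,"tz":-0.5,"rx":0,"ry":0,"rz":0},{"claw":0.5,"tx":0,"ty":0,"tz":-1.5,"rx":0,"ry":0,"rz":0},{"claw":0.5,"tx":0,"ty":0,"tz":-2.5,"rx":0,"ry":0,"rz":0},{"claw":0.5,"tx":0,"ty":0,"tz":-2.5,"rx":0,"ry":0,"rz":0},{"claw":0.5,"tx":0,"ty":0,"tz":-2.5,"rx":0,"ry":0,"rz":0},{"claw":0.5,"tx":0,"ty":0,"tz":-1,"rx":0,"ry":0,"rz":0}]'
python3 -m crank '[{"claw":0.5,"tx":1.2,"ty":2,"tz":0,"rx":0,"ry":0,"rz":0},{"claw":0.5,"tx":1.8,"ty":3,"tz":0,"rx":0,"ry":0,"rz":0},{"claw":0.5,"tx":1.8,"ty":3,"tz":0,"rx":0,"ry":0,"rz":0},{"claw":0.5,"tx":1.8,"ty":3,"tz":0,"rx":0,"ry":0,"rz":0},{"claw":0.5,"tx":1.9,"ty":3.1,"tz":0,"rx":0,"ry":0,"rz":0},{"claw":0.5,"tx":1.9,"ty":3.1,"tz":0,"rx":0,"ry":0,"rz":0},{"claw":0.5,"tx":1.9,"ty":3.1,"tz":0,"rx":0,"ry":0,"rz":0},{"claw":0.5,"tx":1.9,"ty":3.1,"tz":0,"rx":0,"ry":0,"rz":0},{"claw":0.5,"tx":1.9,"ty":3.1,"tz":0,"rx":0,"ry":0,"rz":0},{"claw":0.5,"tx":1.8,"ty":3,"tz":0,"rx":0,"ry":0,"rz":0},{"claw":0.5,"tx":1.8,"ty":3,"tz":0,"rx":0,"ry":0,"rz":0},{"claw":0.5,"tx":1.7,"ty":2.8,"tz":0,"rx":0,"ry":0,"rz":0}]'
python3 -m crank '[{"claw":0.5,"tx":0,"ty":0,"tz":0,"rx":0,"ry":0,"rz":0},{"claw":0.5,"tx":0,"ty":0,"tz":0,"rx":0,"ry":0,"rz":0}]'
python3 - <<'E'
from h import *
plan((375,219,44),(180,0,162.8));print(state()['joint_positions'].round(1))
for n in("top","wrist"):
  i=snapshot(n);cv2.imwrite(f"pics/{n}3.png",i)
a=cv2.imread("pics/wrist3.png");b=cv2.imread("pics/top3.png")[200:380,150:330]
cv2.imwrite("pics/c3.png",np.hstack([cv2.resize(a,(440,330)),cv2.resize(b,(330,330))]))
E
```

```text
time_s: 5.55
tcp_pos: [474.4, -181.2, 156.4]
tcp_rot: [-180.0, 0.2, 162.8]
contact_force: [0.8, -0.6, -4.4]
finger_gap: 13.1
gripper_force: 61.2
time_s: 6.55
tcp_pos: [373.0, 221.2, 153.2]
tcp_rot: [-180.0, -0.0, 162.8]
contact_force: [0.8, 0.4, -4.5]
finger_gap: 13.0
gripper_force: 61.0
time_s: 6.72
tcp_pos: [373.1, 221.5, 153.2]
tcp_rot: [180.0, -0.0, 163.0]
contact_force: [0.1, -1.1, -4.7]
finger_gap: 13.1
gripper_force: 61.5
now [373.1 221.5 153.2] [ 1.7997e+02 -2.0000e-02  1.6305e+02] shift cm: before turn [-0.26 -0.19 10.92] after turn [-0.25 -0.18 10.92] turn units [ 0.01 -0.    0.04]
[-17.5  24.2 -27.6 131.8  23.4  28.5   9.3]
```

View pics/c3.png

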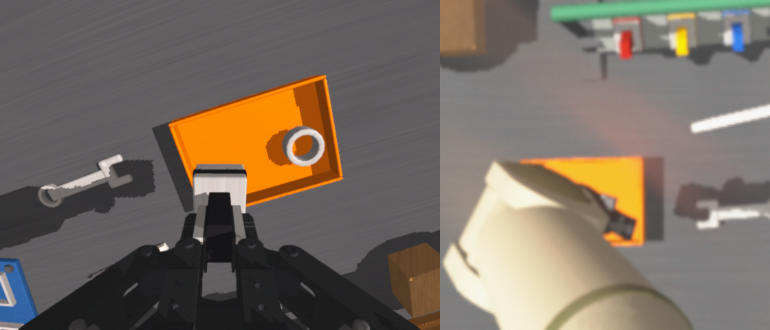

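The die is held at 13 mm gap over the free half of the tray; the ring is at (303,147), well clear. Lowering.

```bash
python3 -m crank '[{"claw":0.5,"tx":-0.2,"ty":-0.2,"tz":2,"rx":0,"ry":0,"rz":0},{"claw":0.5,"tx":0,"ty":0,"tz":2.5,"rx":0,"ry":0,"rz":0},{"claw":0.5,"tx":0,"ty":0,"tz":2.5,"rx":0,"ry":0,"rz":0},{"claw":0.5,"tx":0,"ty":0,"tz":2,"rx":0,"ry":0,"rz":0},{"claw":0.5,"tx":0,"ty":0,"tz":1,"rx":0,"ry":0,"rz":0},{"claw":0.5,"tx":0,"ty":0,"tz":0.3,"rx":0,"ry":0,"rz":0},{"claw":0.5,"tx":0,"ty":0,"tz":0.2,"rx":0,"ry":0,"rz":0},{"claw":0.5,"tx":0,"ty":0,"tz":0,"rx":0,"ry":0,"rz":0}]'
python3 -m crank '[{"claw":0.5,"tx":0,"ty":0,"tz":0.15,"rx":0,"ry":0,"rz":0},{"claw":0.5,"tx":0,"ty":0,"tz":0.15,"rx":0,"ry":0,"rz":0},{"claw":0.5,"tx":0,"ty":0,"tz":0,"rx":0,"ry":0,"rz":0},{"claw":0.5,"tx":0,"ty":0,"tz":0,"rx":0,"ry":0,"rz":0}]'
```

```text
time_s: 7.48
tcp_pos: [375.6, 216.4, 48.4]
tcp_rot: [-180.0, 0.0, 162.7]
contact_force: [-0.1, -0.3, -5.0]
finger_gap: 13.2
gripper_force: 61.2
time_s: 7.82
tcp_pos: [375.5, 217.1, 45.6]
tcp_rot: [180.0, 0.0, 162.8]
contact_force: [0.2, 1.1, -4.6]
finger_gap: 13.1
gripper_force: 61.3
```

```bash
python3 -m crank '[{"claw":0.5,"tx":0,"ty":0,"tz":0.1,"rx":0,"ry":0,"rz":0},{"claw":0.5,"tx":0,"ty":0,"tz":0.1,"rx":0,"ry":0,"rz":0},{"claw":0.5,"tx":0,"ty":0,"tz":0,"rx":0,"ry":0,"rz":0},{"claw":0.5,"tx":0,"ty":0,"tz":0,"rx":0,"ry":0,"rz":0}]'
python3 -m crank '[{"claw":0.5,"tx":0,"ty":0,"tz":0.1,"rx":0,"ry":0,"rz":0},{"claw":0.5,"tx":0,"ty":0,"tz":0,"rx":0,"ry":0,"rz":0},{"claw":0.5,"tx":0,"ty":0,"tz":0,"rx":0,"ry":0,"rz":0}]'
```

```text
time_s: 8.15
tcp_pos: [375.6, 217.2, 44.1]
tcp_rot: [179.9, 0.1, 162.8]
contact_force: [-1.7, -1.2, 14.4]
finger_gap: 12.9
gripper_force: 64.0
time_s: 8.4
tcp_pos: [375.7, 217.3, 44.1]
tcp_rot: [179.9, 0.1, 162.8]
contact_force: [-3.5, -1.5, 35.2]
finger_gap: 13.5
gripper_force: 67.1
```

The die is seated (load taken). Releasing and rising, then working out the blue die's approach.

```bash
python3 -m crank '[{"claw":0.5,"tx":0,"ty":0,"tz":-0.1,"rx":0,"ry":0,"rz":0},{"claw":2,"tx":0,"ty":0,"tz":-0.05,"rx":0,"ry":0,"rz":0},{"claw":4,"tx":0,"ty":0,"tz":0,"rx":0,"ry":0,"rz":0},{"claw":4,"tx":0,"ty":0,"tz":0,"rx":0,"ry":0,"rz":0},{"claw":4,"tx":0,"ty":0,"tz":0,"rx":0,"ry":0,"rz":0},{"claw":4,"tx":0,"ty":0,"tz":-1.5,"rx":0,"ry":0,"rz":0},{"claw":4,"tx":0,"ty":0,"tz":-3.5,"rx":0,"ry":0,"rz":0},{"claw":4,"tx":0,"ty":0,"tz":-4,"rx":0,"ry":0,"rz":0},{"claw":4,"tx":0,"ty":0,"tz":-4,"rx":0,"ry":0,"rz":0},{"claw":4,"tx":0,"ty":0,"tz":-4,"rx":0,"ry":0,"rz":0},{"claw":4,"tx":0,"ty":0,"tz":-2,"rx":0,"ry":0,"rz":0},{"claw":4,"tx":0,"ty":0,"tz":0,"rx":0,"ry":0,"rz":0}]'
python3 - <<'E'
from h import *
T=cam("top");S=cam("scene");t=cv2.imread("pics/top0.png");s=cv2.imread("pics/scene0.png")
for n,lo,hi in (("blue",(105,120,60),(125,255,255)),("yel",(20,150,100),(32,255,255)),("red",(0,170,80),(5,255,255))):
  a=mask(t,lo,hi);a[:205]=0;a[240:]=0;a[:,:230]=0;a[:,330:]=0
  b=mask(s,lo,hi);b[:245]=0;b[320:]=0;b[:,:305]=0;b[:,405:]=0
  A=max(blobs(a,5),key=lambda q:q[1][4]);B=max(blobs(b,5),key=lambda q:q[1][4]);print(n,A,B,tri([(T,A[0]),(S,B[0])]))
zd=lambda y:np.array([-np.sin(.6)*np.cos(y),-np.sin(.6)*np.sin(y),np.cos(.6)])
y=np.radians(3.1);z=-zd(y);yy=np.array([np.sin(y),-np.cos(y),0])*-1  # tool y
x=np.cross(yy,z);M=np.stack([x,yy,z],1);e=R.from_matrix(M).as_euler('xyz',degrees=True);print(M.round(2),e)
F=np.array([626.6,45.3,52])
for d in (200,40):print(d,F+zd(y)*d)
plan(F+zd(y)*200,e)
i=snapshot("wrist");cv2.imwrite("pics/w4.png",i);W=cam("wrist");print(proj(W,(376,217,76)))
m=(i.max(2)<50).astype(np.uint8)*255
i=snapshot("top");cv2.imwrite("pics/t4.png",i)
E
```

```text
time_s: 9.4
tcp_pos: [376.8, 218.1, 237.7]
tcp_rot: [179.7, 0.3, 162.7]
contact_force: [0.9, -0.2, 0.1]
finger_gap: 39.9
gripper_force: 0.0
blue ([312.0, 220.7], [309, 213, 7, 15, 78]) ([324.4, 261.1], [318, 250, 15, 21, 133]) (array([596.02388915,  40.39107695,  86.12930046]), [1.17, 1.43])
yel ([281.5, 222.2], [279, 215, 6, 15, 87]) ([357.4, 274.5], [350, 264, 16, 22, 214]) (array([592.27435353, 116.93917956,  89.93260067]), [0.74, 0.93])
red ([251.1, 224.3], [249, 218, 5, 13, 61]) ([391.1, 289.3], [384, 279, 15, 21, 176]) (array([588.1239154 , 192.06990997,  90.41924827]), [0.74, 0.94])
[[-0.82 -0.05  0.56]
 [-0.04  1.    0.03]
 [-0.56 -0.   -0.83]] [-180.           34.37746771 -176.9       ]
200 [513.83675694  39.19296106 217.06712298]
40 [604.04735139  44.07859221  85.0134246 ]
now [376.8 218.1 237.7] [179.73   0.28 162.73] shift cm: before turn [-18.39 -13.03   2.09] after turn [ -9.33 -18.61   8.88] turn units [-0.98 -5.61 -3.3 ]
[319.39589708 217.50578851]
```

```bash
python3 -m crank '[{"claw":4,"tx":-2.6,"ty":-1.9,"tz":0.3,"rx":0,"ry":0,"rz":0},{"claw":4,"tx":-3.2,"ty":-2.2,"tz":0.4,"rx":0,"ry":0,"rz":0},{"claw":4,"tx":-3.2,"ty":-2.2,"tz":0.4,"rx":0,"ry":0,"rz":0},{"claw":4,"tx":-3.2,"ty":-2.2,"tz":0.4,"rx":0,"ry":0,"rz":0},{"claw":4,"tx":-3.2,"ty":-2.2,"tz":0.3,"rx":0,"ry":0,"rz":0},{"claw":4,"tx":-3,"ty":-2.3,"tz":0.3,"rx":0,"ry":0,"rz":0}]'
python3 -m crank '[{"claw":4,"tx":0,"ty":0,"tz":0,"rx":-0.14,"ry":-0.8,"rz":-0.47},{"claw":4,"tx":0,"ty":0,"tz":0,"rx":-0.14,"ry":-0.8,"rz":-0.47},{"claw":4,"tx":0,"ty":0,"tz":0,"rx":-0.14,"ry":-0.8,"rz":-0.47},{"claw":4,"tx":0,"ty":0,"tz":0,"rx":-0.14,"ry":-0.8,"rz":-0.47},{"claw":4,"tx":0,"ty":0,"tz":0,"rx":-0.14,"ry":-0.8,"rz":-0.47},{"claw":4,"tx":0,"ty":0,"tz":0,"rx":-0.14,"ry":-0.8,"rz":-0.47},{"claw":4,"tx":0,"ty":0,"tz":0,"rx":-0.14,"ry":-0.8,"rz":-0.47},{"claw":4,"tx":0,"ty":0,"tz":0,"rx":0,"ry":0,"rz":0},{"claw":4,"tx":0,"ty":0,"tz":0,"rx":0,"ry":0,"rz":0}]'
python3 - <<'E'
from h import *
st=state();print(st['joint_positions'].round(1));plan((513.8,39.2,217.1),(-180,34.38,-176.9))
i=snapshot("wrist");cv2.imwrite("pics/w5.png",i);np.save("w5.npy",[st['tcp_pos'],st['tcp_rot']])
W=cam("wrist",st);zd=np.array([-.564,-.031,.825]);F=np.array([626.6,45.3,52])
print(proj(W,F+72*zd),proj(W,F+31*zd))
cv2.imwrite("pics/w5c.png",cv2.resize(i[60:420,140:620],None,fx=1.6,fy=1.6))
E
```

```text
time_s: 10.0
tcp_pos: [512.8, 36.8, 210.6]
tcp_rot: [-179.9, -0.2, 162.8]
contact_force: [1.3, 0.9, 0.8]
finger_gap: 40.0
gripper_force: 0.0
time_s: 10.75
tcp_pos: [518.4, 29.1, 211.8]
tcp_rot: [-179.6, 25.0, 176.7]
contact_force: [0.7, 1.0, -0.7]
finger_gap: 39.9
gripper_force: 0.0
[ -6.5  16.6  -9.9 136.9  75.6  11.3  -1.9]
now [518.4  29.1 211.8] [-179.61   25.03  176.68] shift cm: before turn [ 0.24  0.98 -0.71] after turn [ 0.03  1.03 -0.67] turn units [-0.6  -1.56 -0.93]
[345.0156188  256.19069674] [345.02197166 246.30233854]
```

View pics/w5c.png

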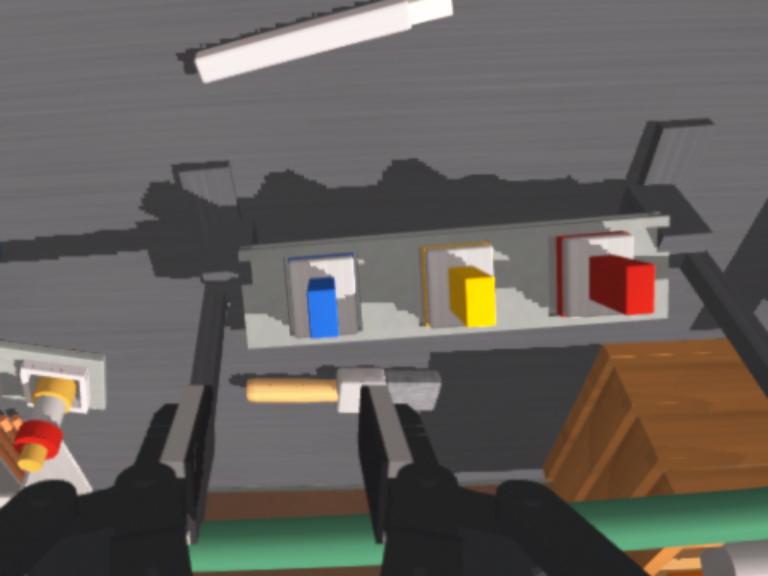

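Wrist view: blue lug top at about px (342,260), predicted (345,256), so the rack estimate is good to about 3 mm. The tilt fell short because the wrist is passing its singularity (j6 = 11°). I'll ask for the remainder.

```bash
python3 -m crank '[{"claw":4,"tx":0,"ty":0.2,"tz":-0.1,"rx":-0.1,"ry":-0.3,"rz":-0.15},{"claw":4,"tx":0,"ty":0.2,"tz":-0.1,"rx":-0.1,"ry":-0.3,"rz":-0.15},{"claw":4,"tx":0,"ty":0.2,"tz":-0.1,"rx":-0.1,"ry":-0.3,"rz":-0.15},{"claw":4,"tx":0,"ty":0.2,"tz":-0.1,"rx":-0.1,"ry":-0.3,"rz":-0.15},{"claw":4,"tx":0,"ty":0.2,"tz":-0.1,"rx":-0.1,"ry":-0.3,"rz":-0.15},{"claw":4,"tx":0,"ty":0,"tz":0,"rx":0,"ry":0,"rz":0}]'
python3 - <<'E'
from h import *
st=state();print(st['joint_positions'].round(1));plan((513.8,39.2,217.1),(-180,34.38,-176.9),st)
E
```

```text
time_s: 11.3
tcp_pos: [516.7, 35.2, 215.8]
tcp_rot: [-179.8, 32.9, -179.0]
contact_force: [-1.0, -0.0, 0.0]
finger_gap: 40.3
gripper_force: 0.0
[  5.2  17.6 -25.5 142.1 121.8  19.3 -44.7]
now [516.7  35.2 215.8] [-179.82   32.86 -178.98] shift cm: before turn [ 0.17  0.41 -0.26] after turn [ 0.15  0.42 -0.26] turn units [-0.22 -0.25 -0.29]
```

```bash
python3 -m crank '[{"claw":4,"tx":0.1,"ty":0.2,"tz":0.8,"rx":-0.11,"ry":-0.13,"rz":-0.15},{"claw":4,"tx":0.1,"ty":0.2,"tz":0.8,"rx":-0.11,"ry":-0.13,"rz":-0.15},{"claw":4,"tx":0,"ty":0,"tz":0.8,"rx":0,"ry":0,"rz":0},{"claw":4,"tx":0,"ty":0,"tz":0.8,"rx":0,"ry":0,"rz":0},{"claw":4,"tx":0,"ty":0,"tz":0.8,"rx":0,"ry":0,"rz":0},{"claw":4,"tx":0,"ty":0,"tz":0.8,"rx":0,"ry":0,"rz":0},{"claw":4,"tx":0,"ty":0,"tz":0,"rx":0,"ry":0,"rz":0},{"claw":4,"tx":0,"ty":0,"tz":0,"rx":0,"ry":0,"rz":0}]'
python3 - <<'E'
from h import *
st=state();print(st['joint_positions'].round(1));plan((604,44.1,85),(-180,34.38,-176.9))
i=snapshot("wrist");cv2.imwrite("pics/w6.png",i);np.save("w6.npy",[st['tcp_pos'],st['tcp_rot']])
W=cam("wrist",st);zd=np.array([-.564,-.031,.825]);F=np.array([626.6,45.3,52]);xd=np.array([.824,.045,.565]);yd=np.array([-.054,.9985,0])
print(proj(W,F+72*zd),[proj(W,F+72*zd+a*xd+b*yd).round(1).tolist() for a,b in((12,7),(12,-7),(-12,-7),(-12,7))])
cv2.imwrite("pics/w6c.png",cv2.resize(i[110:410,170:570],None,fx=2,fy=2))
E
```

```text
time_s: 11.97
tcp_pos: [543.1, 41.3, 175.4]
tcp_rot: [-179.9, 34.5, -176.8]
contact_force: [-0.4, 0.7, 0.4]
finger_gap: 39.9
gripper_force: 0.0
[  9.5  25.8 -31.8 142.4 132.9  28.2 -52.4]
now [543.1  41.3 175.4] [-179.93   34.45 -176.76] shift cm: before turn [ 0.08 -0.05 10.91] after turn [ 0.07 -0.05 10.91] turn units [0.   0.01 0.02]
[320.18510303 253.2639054 ] [[330.9, 270.5], [309.4, 270.4], [309.1, 235.4], [331.4, 235.5]]
```

View pics/w6c.png

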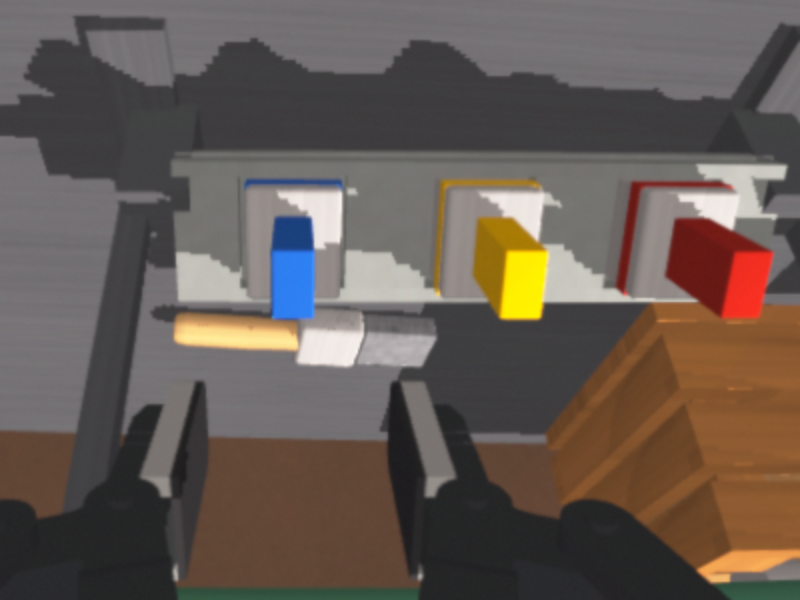

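Blue lug top face measured at px (316.5,251.7), predicted (320.2,253.3): about 2.4 mm off in tool y and 1 mm in x. The block width agrees with the expected depth. Approaching along the die axis.

```bash
python3 -m crank '[{"claw":4,"tx":0.15,"ty":-0.25,"tz":1,"rx":0,"ry":0,"rz":0},{"claw":4,"tx":0,"ty":0,"tz":1.5,"rx":0,"ry":0,"rz":0},{"claw":4,"tx":0,"ty":0,"tz":1.5,"rx":0,"ry":0,"rz":0},{"claw":4,"tx":0,"ty":0,"tz":1.5,"rx":0,"ry":0,"rz":0},{"claw":4,"tx":0,"ty":0,"tz":0,"rx":0,"ry":0,"rz":0},{"claw":4,"tx":0,"ty":0,"tz":0,"rx":0,"ry":0,"rz":0}]'
python3 - <<'E'
from h import *
st=state();print(st['joint_positions'].round(1));plan((606.4,41.6,81.6),(-180,34.38,-176.9))
i=snapshot("wrist");W=cam("wrist",st)
m=mask(i,(100,150,60),(125,255,255));m[:,:240]=0;m[:,400:]=0
v=cv2.cvtColor(i,cv2.COLOR_BGR2HSV)[...,2]
print(blobs(m));print("col",[(y,int(v[y,318]),int(m[y,318])) for y in range(190,300,4)])
E
```

```text
time_s: 12.52
tcp_pos: [572.7, 40.4, 129.7]
tcp_rot: [-179.9, 34.5, -176.8]
contact_force: [0.7, -0.3, 0.1]
finger_gap: 39.9
gripper_force: 0.0
[ 10.2  33.6 -32.6 140.8 137.   34.1 -54.2]
now [572.7  40.4 129.7] [-179.94   34.47 -176.76] shift cm: before turn [-0.06 -0.06  5.88] after turn [-0.07 -0.06  5.88] turn units [0.   0.02 0.02]
[([320.0, 222.6], [291, 222, 59, 4, 126]), ([320.1, 280.0], [307, 246, 28, 68, 1730])]
col [(190, 62, 0), (194, 63, 0), (198, 63, 0), (202, 91, 0), (206, 102, 0), (210, 117, 0), (214, 119, 0), (218, 120, 0), (222, 126, 255), (226, 120, 0), (230, 218, 0), (234, 237, 0), (238, 153, 0), (242, 149, 0), (246, 126, 255), (250, 126, 255), (254, 126, 255), (258, 126, 255), (262, 125, 255), (266, 126, 255), (270, 127, 255), (274, 241, 255), (278, 241, 255), (282, 241, 255), (286, 242, 255), (290, 242, 255), (294, 243, 255), (298, 243, 255)]
```

```bash
python3 - <<'E'
from h import *
a=np.load("w6.npy");st=dict(tcp_pos=a[0],tcp_rot=a[1]);c,r,p=cam("wrist",st)
Rt=R.from_euler('xyz',a[1],degrees=True)
X=np.array([626.6,45.3,52])+72*np.array([-.564,-.031,.825])
print(a,X,Rt.inv().apply(X-a[0]),r.T@(X-p),proj((c,r,p),X))
def lat(st,u,v,depth):
    c,r,p=cam("wrist",st);P,d=ray((c,r,p),(u,v));t=depth/ (r[:,2]@d);X=P+d*t
    return R.from_euler('xyz',st['tcp_rot'],degrees=True).inv().apply(X-st['tcp_pos'])
print("w6 lug in tool",lat(st,316.5,251.7,235))
s=state();print("now",lat(s,320.5,275,14*365.8/27.5),s['tcp_pos'])
E
```

```text
[[ 543.05705623   41.29375546  175.40684538]
 [-179.93452134   34.45339213 -176.76436508]] [585.992  43.068 111.4  ] [ 0.78123465 -0.56384141 77.0876472 ] [  1.07413367   7.35006771 234.353663  ] [320.18516402 253.26439637]
w6 lug in tool [ 1.49778263 -2.9296507  78.01904512]
now [ 7.54411924 -0.57991255 28.48687389] [572.4597215   40.33042308 130.2077204 ]
```

```bash
python3 - <<'E'
from h import *
for _ in range(2): print(camera_info("wrist")["mount"].round(4).tolist())
E
```

```text
[[0.0007, -0.9446, -0.3282, 84.6392], [1.0, 0.001, -0.0007, -1.476], [0.001, -0.3282, 0.9446, -141.8731], [0.0, 0.0, 0.0, 1.0]]
[[0.0007, -0.9446, -0.3282, 84.6392], [1.0, 0.001, -0.0007, -1.476], [0.001, -0.3282, 0.9446, -141.8731], [0.0, 0.0, 0.0, 1.0]]
```

```bash
for k in 1 2 3; do python3 -c "
from workcell import *
print(camera_info('wrist')['mount'][:3,3],camera_info('top')['position'])"; done
```

```text
[  84.63917582   -1.47599392 -141.87314906] [ 425.40543565   36.88862156 1162.80897055]
[  84.63917582   -1.47599392 -141.87314906] [ 425.40543565   36.88862156 1162.80897055]
[  84.63917582   -1.47599392 -141.87314906] [ 425.40543565   36.88862156 1162.80897055]
```

```bash
python3 -m crank '[{"claw":4,"tx":-0.1,"ty":0,"tz":1.5,"rx":0,"ry":0,"rz":0},{"claw":4,"tx":0,"ty":0,"tz":1.5,"rx":0,"ry":0,"rz":0},{"claw":4,"tx":0,"ty":0,"tz":1.2,"rx":0,"ry":0,"rz":0},{"claw":4,"tx":0,"ty":0,"tz":0.8,"rx":0,"ry":0,"rz":0},{"claw":4,"tx":0,"ty":0,"tz":0.4,"rx":0,"ry":0,"rz":0},{"claw":4,"tx":0,"ty":0,"tz":0,"rx":0,"ry":0,"rz":0},{"claw":4,"tx":0,"ty":0,"tz":0,"rx":0,"ry":0,"rz":0}]'
python3 -m crank '[{"claw":0.5,"tx":0,"ty":0,"tz":0,"rx":0,"ry":0,"rz":0},{"claw":0.5,"tx":0,"ty":0,"tz":0,"rx":0,"ry":0,"rz":0},{"claw":0.5,"tx":0,"ty":0,"tz":0,"rx":0,"ry":0,"rz":0},{"claw":0.5,"tx":0,"ty":0,"tz":0,"rx":0,"ry":0,"rz":0},{"claw":0.5,"tx":0,"ty":0,"tz":0,"rx":0,"ry":0,"rz":0},{"claw":0.5,"tx":0,"ty":0,"tz":0,"rx":0,"ry":0,"rz":0}]' 60
```

```text
time_s: 13.15
tcp_pos: [604.1, 42.0, 86.5]
tcp_rot: [-179.9, 34.5, -176.7]
contact_force: [0.4, 0.1, 0.3]
finger_gap: 39.8
gripper_force: 0.0
time_s: 13.65
tcp_pos: [604.3, 42.1, 86.7]
tcp_rot: [-179.9, 34.6, -176.7]
contact_force: [-3.0, 0.2, 6.5]
finger_gap: 13.1
gripper_force: 60.1
```

```bash
python3 -m crank '[{"claw":0.5,"tx":0,"ty":0,"tz":-0.4,"rx":0,"ry":0,"rz":0},{"claw":0.5,"tx":0,"ty":0,"tz":-0.6,"rx":0,"ry":0,"rz":0},{"claw":0.5,"tx":0,"ty":0,"tz":-1,"rx":0,"ry":0,"rz":0},{"claw":0.5,"tx":0,"ty":0,"tz":-1,"rx":0,"ry":0,"rz":0},{"claw":0.5,"tx":0,"ty":0,"tz":-1,"rx":0,"ry":0,"rz":0},{"claw":0.5,"tx":0,"ty":0,"tz":-1,"rx":0,"ry":0,"rz":0},{"claw":0.5,"tx":0,"ty":0,"tz":-1,"rx":0,"ry":0,"rz":0},{"claw":0.5,"tx":0,"ty":0,"tz":-1,"rx":0,"ry":0,"rz":0},{"claw":0.5,"tx":0,"ty":0,"tz":-1,"rx":0,"ry":0,"rz":0},{"claw":0.5,"tx":0,"ty":0,"tz":0,"rx":0,"ry":0,"rz":0}]'
python3 - <<'E'
from h import *
st=state();print(st['joint_positions'].round(1));plan((475.1,-181.2,160),(180,0,162.7),st)
E
```

```text
time_s: 14.48
tcp_pos: [558.2, 39.5, 153.7]
tcp_rot: [-179.9, 34.6, -176.7]
contact_force: [-0.1, 0.5, -3.2]
finger_gap: 12.9
gripper_force: 58.9
[ 10.2  29.7 -32.5 141.7 135.3  31.4 -53.5]
now [558.2  39.5 153.7] [-179.9    34.62 -176.71] shift cm: before turn [  7.51 -21.56  -5.91] after turn [  1.38 -23.54  -0.63] turn units [1.02 5.71 3.32]
```

```bash
python3 -m crank '[{"claw":0.5,"tx":0,"ty":-1,"tz":-1,"rx":0,"ry":0,"rz":0},{"claw":0.5,"tx":0,"ty":-2.5,"tz":-1,"rx":0,"ry":0,"rz":0},{"claw":0.5,"tx":0,"ty":-3,"tz":-0.5,"rx":0,"ry":0,"rz":0},{"claw":0.5,"tx":0,"ty":-3,"tz":-0.5,"rx":0,"ry":0,"rz":0},{"claw":0.5,"tx":0,"ty":-3,"tz":0,"rx":0,"ry":0,"rz":0},{"claw":0.5,"tx":0,"ty":-1.5,"tz":0,"rx":0,"ry":0,"rz":0},{"claw":0.5,"tx":0,"ty":0,"tz":0,"rx":0,"ry":0,"rz":0}]'
python3 -m crank '[{"claw":0.5,"tx":0,"ty":0,"tz":0,"rx":0.1,"ry":0.57,"rz":0.33},{"claw":0.5,"tx":0,"ty":0,"tz":0,"rx":0.1,"ry":0.57,"rz":0.33},{"claw":0.5,"tx":0,"ty":0,"tz":0,"rx":0.1,"ry":0.57,"rz":0.33},{"claw":0.5,"tx":0,"ty":0,"tz":0,"rx":0.1,"ry":0.57,"rz":0.33},{"claw":0.5,"tx":0,"ty":0,"tz":0,"rx":0.1,"ry":0.57,"rz":0.33},{"claw":0.5,"tx":0,"ty":0,"tz":0,"rx":0.1,"ry":0.57,"rz":0.33},{"claw":0.5,"tx":0,"ty":0,"tz":0,"rx":0.1,"ry":0.57,"rz":0.33},{"claw":0.5,"tx":0,"ty":0,"tz":0,"rx":0.1,"ry":0.57,"rz":0.33},{"claw":0.5,"tx":0,"ty":0,"tz":0,"rx":0.1,"ry":0.57,"rz":0.33},{"claw":0.5,"tx":0,"ty":0,"tz":0,"rx":0.1,"ry":0.57,"rz":0.33}]'
python3 - <<'E'
from h import *
st=state();print(st['joint_positions'].round(1));plan((475.1,-181.2,160),(180,0,162.7),st)
E
```

```text
time_s: 15.07
tcp_pos: [550.1, -105.9, 176.7]
tcp_rot: [-179.8, 34.6, -177.1]
contact_force: [-0.2, 0.1, -3.2]
finger_gap: 12.9
gripper_force: 59.3
time_s: 15.9
tcp_pos: [555.5, -118.3, 177.8]
tcp_rot: [-178.8, 19.4, 172.7]
contact_force: [0.9, -1.1, -3.5]
finger_gap: 13.2
gripper_force: 59.4
[ 25.2  24.9 -26.8 128.5  56.6  16.5  31.9]
now [ 555.5 -118.3  177.8] [-178.84   19.42  172.68] shift cm: before turn [ 7.36 -7.28 -0.56] after turn [ 5.81 -8.4   1.78] turn units [0.09 3.25 1.61]
```

```bash
python3 -m crank '[{"claw":0.5,"tx":0,"ty":0,"tz":0,"rx":0.01,"ry":0.41,"rz":0.2},{"claw":0.5,"tx":0,"ty":0,"tz":0,"rx":0.01,"ry":0.41,"rz":0.2},{"claw":0.5,"tx":0,"ty":0,"tz":0,"rx":0.01,"ry":0.41,"rz":0.2},{"claw":0.5,"tx":0,"ty":0,"tz":0,"rx":0.01,"ry":0.41,"rz":0.2},{"claw":0.5,"tx":0,"ty":0,"tz":0,"rx":0.01,"ry":0.41,"rz":0.2},{"claw":0.5,"tx":0,"ty":0,"tz":0,"rx":0.01,"ry":0.41,"rz":0.2},{"claw":0.5,"tx":0,"ty":0,"tz":0,"rx":0.01,"ry":0.41,"rz":0.2},{"claw":0.5,"tx":0,"ty":0,"tz":0,"rx":0.01,"ry":0.38,"rz":0.2},{"claw":0.5,"tx":0,"ty":0,"tz":0,"rx":0,"ry":0,"rz":0}]'
python3 -m crank '[{"claw":0.5,"tx":1.2,"ty":-1.7,"tz":0,"rx":0,"ry":0,"rz":0},{"claw":0.5,"tx":1.2,"ty":-1.7,"tz":0,"rx":0,"ry":0,"rz":0},{"claw":0.5,"tx":1.2,"ty":-1.7,"tz":0,"rx":0,"ry":0,"rz":0},{"claw":0.5,"tx":1.2,"ty":-1.7,"tz":0,"rx":0,"ry":0,"rz":0},{"claw":0.5,"tx":1,"ty":-1.6,"tz":0,"rx":0,"ry":0,"rz":0},{"claw":0.5,"tx":0,"ty":0,"tz":0,"rx":0,"ry":0,"rz":0},{"claw":0.5,"tx":0,"ty":0,"tz":0,"rx":0,"ry":0,"rz":0}]'
python3 - <<'E'
from h import *
st=state();print(st['joint_positions'].round(1));plan((475.1,-181.2,120),(180,0,162.7),st)
i=snapshot("wrist");cv2.imwrite("pics/w7.png",i);cv2.imwrite("pics/w7c.png",cv2.resize(i[100:400,170:470],None,fx=2,fy=2))
W=cam("wrist",st);print(proj(W,(475.1,-181.2,18)))
E
```

```text
time_s: 16.65
tcp_pos: [557.8, -118.9, 177.9]
tcp_rot: [179.8, 0.0, 162.7]
contact_force: [1.0, 0.2, -3.2]
finger_gap: 13.0
gripper_force: 59.4
time_s: 17.23
tcp_pos: [475.5, -182.6, 177.9]
tcp_rot: [179.9, 0.2, 162.7]
contact_force: [0.5, 0.4, -2.1]
finger_gap: 13.2
gripper_force: 59.5
[ 44.8  29.1 -42.1 121.   30.1  40.4  55.4]
now [ 475.5 -182.6  177.9] [179.92   0.18 162.7 ] shift cm: before turn [0.1  0.12 5.79] after turn [0.09 0.12 5.79] turn units [0.01 0.03 0.  ]
[321.53057986 216.74222738]
```

View pics/w7c.png

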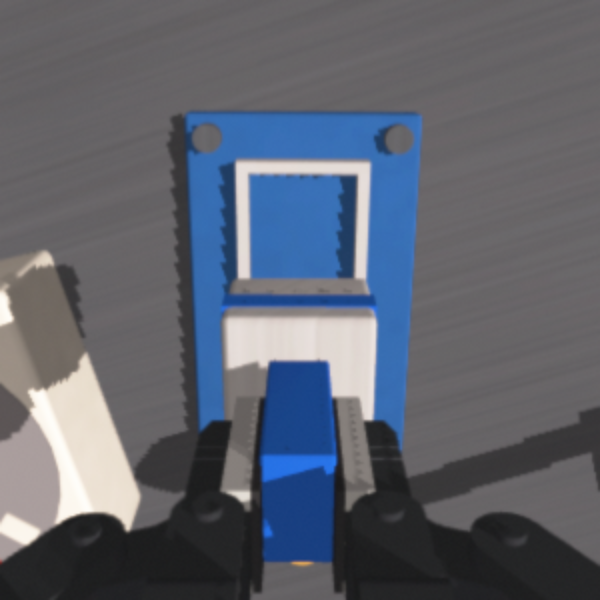

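Die_blue is held straight, lug at crop (298,460), with the empty pocket (235–370, 160–~300) below and nearly aligned. Lowering.

```bash
python3 -m crank '[{"claw":0.5,"tx":0,"ty":0.12,"tz":2,"rx":0,"ry":0,"rz":0},{"claw":0.5,"tx":0,"ty":0,"tz":2.5,"rx":0,"ry":0,"rz":0},{"claw":0.5,"tx":0,"ty":0,"tz":2.5,"rx":0,"ry":0,"rz":0},{"claw":0.5,"tx":0,"ty":0,"tz":2,"rx":0,"ry":0,"rz":0},{"claw":0.5,"tx":0,"ty":0,"tz":1.2,"rx":0,"ry":0,"rz":0},{"claw":0.5,"tx":0,"ty":0,"tz":0.5,"rx":0,"ry":0,"rz":0},{"claw":0.5,"tx":0,"ty":0,"tz":0.2,"rx":0,"ry":0,"rz":0},{"claw":0.5,"tx":0,"ty":0,"tz":0,"rx":0,"ry":0,"rz":0},{"claw":0.5,"tx":0,"ty":0,"tz":0,"rx":0,"ry":0,"rz":0}]'
python3 - <<'E'
from h import *
plan((475.1,-181.2,52),(180,0,162.7))
i=snapshot("wrist");cv2.imwrite("pics/w8.png",i);cv2.imwrite("pics/w8c.png",cv2.resize(i[130:400,190:450],None,fx=2.2,fy=2.2))
E
```

```text
time_s: 18.03
tcp_pos: [478.1, -180.7, 69.6]
tcp_rot: [179.9, 0.2, 162.8]
contact_force: [0.2, 0.3, -3.6]
finger_gap: 13.0
gripper_force: 59.3
now [ 478.1 -180.7   69.6] [179.86   0.25 162.76] shift cm: before turn [ 0.27 -0.14  1.76] after turn [ 0.27 -0.14  1.76] turn units [0.02 0.04 0.01]
```

View pics/w8c.png

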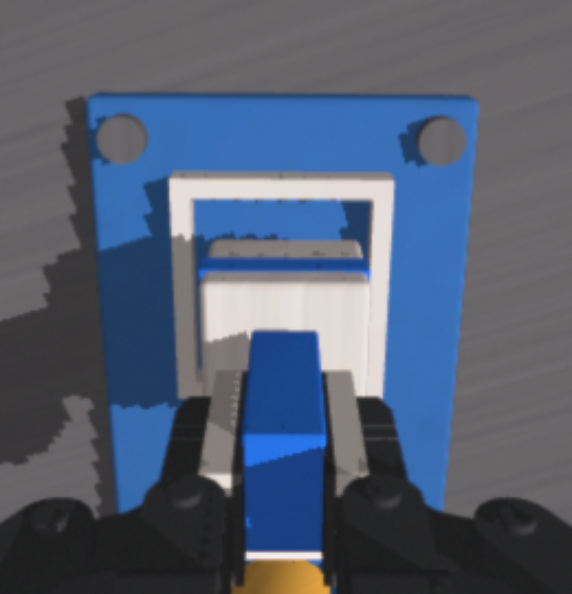

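I've now viewed 11 pictures, one over the limit of 10, so I'll view no more and rely on numbers. The picture shows the die just above the pocket, its near bottom edge at crop y 240 and the wall's inner edge at y 200. Casting those edges to get the offset.

```bash
python3 - <<'E'
from h import *
st=state();W=cam("wrist",st);f=lambda u,v,z:R.from_euler('xyz',st['tcp_rot'],degrees=True).inv().apply(onz(W,(190+u/2.2,130+v/2.2),z)-st['tcp_pos']).round(1)
print("wall inner L,R near",f(194,200,18),f(371,200,18),"outer",f(170,174,18),f(394,174,18))
print("die bottom near",f(209,241,29.6),f(363,241,29.6),"die top near",f(199,275,60.6),f(369,275,60.6),f(173,385,18),f(385,385,18))
E
```

```text
wall inner L,R near [ 28.6 -23.6  51.5] [28.5 20.7 51.6] outer [ 35.3 -29.3  51.5] [35.2 26.1 51.6]
die bottom near [ 21.7 -19.   40. ] [21.7 17.8 40.1] die top near [ 25.  -18.2   9. ] [25. 16.  9.] [-23.8 -31.3  51.8] [-23.8  26.4  51.9]
```

```bash
python3 -m crank '[{"claw":0.5,"tx":0.25,"ty":-0.1,"tz":0,"rx":0,"ry":0,"rz":0},{"claw":0.5,"tx":0,"ty":0,"tz":0.4,"rx":0,"ry":0,"rz":0},{"claw":0.5,"tx":0,"ty":0,"tz":0.4,"rx":0,"ry":0,"rz":0},{"claw":0.5,"tx":0,"ty":0,"tz":0.3,"rx":0,"ry":0,"rz":0},{"claw":0.5,"tx":0,"ty":0,"tz":0,"rx":0,"ry":0,"rz":0},{"claw":0.5,"tx":0,"ty":0,"tz":0,"rx":0,"ry":0,"rz":0}]'
python3 -m crank '[{"claw":0.5,"tx":0,"ty":0,"tz":0.2,"rx":0,"ry":0,"rz":0},{"claw":0.5,"tx":0,"ty":0,"tz":0.2,"rx":0,"ry":0,"rz":0},{"claw":0.5,"tx":0,"ty":0,"tz":0,"rx":0,"ry":0,"rz":0},{"claw":0.5,"tx":0,"ty":0,"tz":0,"rx":0,"ry":0,"rz":0}]'
```

```text
time_s: 18.58
tcp_pos: [474.6, -181.1, 57.6]
tcp_rot: [179.9, 0.1, 162.7]
contact_force: [0.5, 0.4, -3.5]
finger_gap: 13.4
gripper_force: 59.5
time_s: 18.92
tcp_pos: [474.7, -181.1, 53.8]
tcp_rot: [179.9, 0.2, 162.7]
contact_force: [0.8, 0.1, -3.6]
finger_gap: 13.1
gripper_force: 59.5
```

Inside the walls with no contact so far. Easing down to the floor.

```bash
python3 -m crank '[{"claw":0.5,"tx":0,"ty":0,"tz":0.1,"rx":0,"ry":0,"rz":0},{"claw":0.5,"tx":0,"ty":0,"tz":0.1,"rx":0,"ry":0,"rz":0},{"claw":0.5,"tx":0,"ty":0,"tz":0,"rx":0,"ry":0,"rz":0},{"claw":0.5,"tx":0,"ty":0,"tz":0,"rx":0,"ry":0,"rz":0}]'
python3 -m crank '[{"claw":0.5,"tx":0,"ty":0,"tz":0.1,"rx":0,"ry":0,"rz":0},{"claw":0.5,"tx":0,"ty":0,"tz":0,"rx":0,"ry":0,"rz":0},{"claw":0.5,"tx":0,"ty":0,"tz":0,"rx":0,"ry":0,"rz":0}]'
```

```text
time_s: 19.25
tcp_pos: [474.9, -181.2, 52.2]
tcp_rot: [179.9, 0.2, 162.7]
contact_force: [-0.2, 0.6, 4.2]
finger_gap: 12.7
gripper_force: 60.3
time_s: 19.5
tcp_pos: [475.0, -181.1, 52.1]
tcp_rot: [179.9, 0.3, 162.7]
contact_force: [-3.2, 1.5, 19.6]
finger_gap: 13.0
gripper_force: 62.8
```

```bash
python3 -m crank '[{"claw":1.5,"tx":0,"ty":0,"tz":-0.05,"rx":0,"ry":0,"rz":0},{"claw":2,"tx":0,"ty":0,"tz":0,"rx":0,"ry":0,"rz":0},{"claw":4,"tx":0,"ty":0,"tz":0,"rx":0,"ry":0,"rz":0},{"claw":4,"tx":0,"ty":0,"tz":0,"rx":0,"ry":0,"rz":0},{"claw":4,"tx":0,"ty":0,"tz":0,"rx":0,"ry":0,"rz":0},{"claw":4,"tx":0,"ty":0,"tz":-1.5,"rx":0,"ry":0,"rz":0},{"claw":4,"tx":0,"ty":0,"tz":-2.5,"rx":0,"ry":0,"rz":0},{"claw":4,"tx":0,"ty":0,"tz":-3,"rx":0,"ry":0,"rz":0},{"claw":4,"tx":0,"ty":0,"tz":-3,"rx":0,"ry":0,"rz":0},{"claw":4,"tx":0,"ty":0,"tz":-1,"rx":0,"ry":0,"rz":0},{"claw":4,"tx":0,"ty":0,"tz":0,"rx":0,"ry":0,"rz":0},{"claw":4,"tx":0,"ty":0,"tz":0,"rx":0,"ry":0,"rz":0}]'
python3 - <<'E'
from h import *
st=state();W=cam("wrist",st);i=snapshot("wrist");cv2.imwrite("pics/w9.png",i);print(st['joint_positions'].round(1))
t=snapshot("top");cv2.imwrite("pics/t9.png",t);s=snapshot("scene");cv2.imwrite("pics/s9.png",s)
hs=cv2.cvtColor(i,cv2.COLOR_BGR2HSV)
wh=((hs[...,1]<60)&(hs[...,2]>120)).astype(np.uint8)*255;wh[:,:250]=0;wh[:,400:]=0
print("white",blobs(wh,100))
bl=mask(i,(105,180,60),(125,255,255))
print("lug",proj(W,(475.1,-181.2,82)),"col320",[(y,hs[y,320].tolist()) for y in range(205,300,5)])
print("row near lug top",[(x,hs[268,x].tolist()) for x in range(300,345,3)])
# tray: black blob
T=cam("top");g=t.max(2);m=np.zeros_like(g);m[288:334,195:262]=(g[288:334,195:262]<50)*255;print("tray dark",blobs(m,5),proj(T,(375.7,217.3,76)))
# selector: console top
k=np.zeros_like(g);k[222:280,440:500]=(g[222:280,440:500]<60)*255;print("knob dark",blobs(k,5),proj(T,(513,-364,103)))
E
```

```text
time_s: 20.5
tcp_pos: [474.2, -181.8, 161.4]
tcp_rot: [179.9, 0.2, 162.7]
contact_force: [-0.4, 0.4, 0.1]
finger_gap: 39.5
gripper_force: 0.0
[ 43.8  30.3 -41.  122.1  32.1  38.4  53.5]
white [([321.6, 219.1], [285, 184, 71, 76, 3160]), ([320.5, 197.0], [299, 196, 43, 3, 124]), ([382.6, 322.3], [371, 301, 25, 45, 493]), ([254.7, 326.9], [250, 302, 14, 57, 448]), ([319.3, 324.4], [290, 305, 59, 55, 1265]), ([325.5, 340.7], [318, 333, 17, 19, 181])]
lug [321.8512274  252.07966578] col320 [(205, [13, 16, 226]), (210, [8, 12, 229]), (215, [11, 16, 230]), (220, [109, 207, 137]), (225, [109, 205, 138]), (230, [108, 207, 138]), (235, [108, 211, 230]), (240, [108, 211, 231]), (245, [108, 212, 231]), (250, [108, 211, 231]), (255, [108, 211, 232]), (260, [108, 211, 232]), (265, [108, 211, 232]), (270, [107, 177, 177]), (275, [107, 174, 176]), (280, [107, 175, 176]), (285, [107, 177, 176]), (290, [107, 174, 177]), (295, [107, 177, 176])]
row near lug top [(300, [107, 176, 177]), (303, [107, 176, 177]), (306, [107, 176, 177]), (309, [107, 175, 176]), (312, [108, 187, 187]), (315, [108, 188, 187]), (318, [108, 188, 186]), (321, [107, 183, 185]), (324, [107, 183, 185]), (327, [107, 186, 185]), (330, [107, 182, 186]), (333, [106, 177, 177]), (336, [107, 177, 176]), (339, [107, 174, 177]), (342, [107, 175, 179])]
tray dark [] [242.18357917 310.82266046]
knob dark [] [478.7908148  249.84537855]
```

```bash
python3 - <<'E'
from h import *
a=state();W=cam("wrist",a);f=lambda u,v,z:R.from_euler('xyz',a['tcp_rot'],degrees=True).inv().apply(onz(W,(u,v),z)-a['tcp_pos']).round(1)
i=cv2.imread("pics/w9.png");v=cv2.cvtColor(i,cv2.COLOR_BGR2HSV)
print([(y,v[y,320].tolist()) for y in list(range(214,222))+[231,232,233,234]])
print("lug base edge,top near,top far",f(320,217.5,41),f(320,232.5,82),f(320,268.5,82))
t=cv2.imread("pics/top0.png");T=cam("top");h=cv2.cvtColor(t,cv2.COLOR_BGR2HSV)
for n,lo,hi in (("red",(0,120,80),(8,255,255)),("blue",(100,100,60),(130,255,255)),("yel",(20,120,100),(33,255,255)),("green",(40,80,40),(85,255,255))):
  m=cv2.inRange(h,lo,hi);m[:225]=0;m[278:]=0;m[:,:442]=0;m[:,497:]=0
  for b in blobs(m,2):print(n,b,onz(T,b[0],60).round(1))
m=cv2.inRange(h,(0,0,0),(180,255,70));m[:225]=0;m[278:]=0;m[:,:442]=0;m[:,497:]=0
for b in blobs(m,4):print("dark",b)
m=((h[...,1]<50)&(h[...,2]>195)).astype(np.uint8)*255;m[:220]=0;m[284:]=0;m[:,:436]=0;m[:,503:]=0
for b in blobs(m,8):print("white",b)
plan((505,-355,185),(180,0,54),a)
E
```

```text
[(214, [9, 14, 229]), (215, [11, 16, 230]), (216, [9, 16, 225]), (217, [123, 35, 169]), (218, [112, 156, 139]), (219, [109, 210, 135]), (220, [109, 207, 137]), (221, [108, 208, 137]), (231, [108, 211, 138]), (232, [108, 207, 139]), (233, [109, 210, 153]), (234, [108, 211, 215])]
lug base edge,top near,top far [ 11.9  -0.4 119.2] [13.4 -0.5 78.2] [-11.4  -0.5  78.2]
red ([467.4, 232.9], [466, 230, 4, 6, 18]) [ 560.5 -353.7   60. ]
blue ([476.5, 233.3], [475, 231, 4, 6, 20]) [ 559.1 -377.    60. ]
yel ([484.1, 238.1], [482, 236, 6, 6, 21]) [ 546.4 -395.8   60. ]
green ([489.5, 269.0], [487, 267, 6, 5, 26]) [ 467.4 -404.5   60. ]
dark ([473.4, 251.8], [464, 243, 21, 16, 223])
white ([465.5, 251.7], [440, 223, 57, 57, 2397])
white ([474.4, 245.1], [472, 242, 6, 7, 19])
now [ 473.6 -181.3  160.2] [1.7987e+02 7.0000e-02 1.6273e+02] shift cm: before turn [ -8.16 -15.65  -2.51] after turn [-12.21  12.75  -2.48] turn units [ 3.000e-02 -1.000e-02  1.812e+01]
```

Die_blue is flat and centred: its lug is within about 1 mm of the grip axis, top at the expected height. The selector marks put the axis at about (515,-362), with the white mark at 39° and blue at -18°. Moving there.

```bash
python3 -m crank '[{"claw":4,"tx":-1.6,"ty":-3.1,"tz":-0.8,"rx":0,"ry":0,"rz":0},{"claw":4,"tx":-1.6,"ty":-3.1,"tz":-0.8,"rx":0,"ry":0,"rz":0},{"claw":4,"tx":-1.6,"ty":-3.1,"tz":-0.8,"rx":0,"ry":0,"rz":0},{"claw":4,"tx":-1.6,"ty":-3.1,"tz":0,"rx":0,"ry":0,"rz":0.6},{"claw":4,"tx":-1.7,"ty":-3.1,"tz":0,"rx":0,"ry":0,"rz":0},{"claw":4,"tx":0,"ty":0,"tz":0,"rx":0,"ry":0,"rz":1},{"claw":4,"tx":0,"ty":0,"tz":0,"rx":0,"ry":0,"rz":1},{"claw":4,"tx":0,"ty":0,"tz":0,"rx":0,"ry":0,"rz":1},{"claw":4,"tx":0,"ty":0,"tz":0,"rx":0,"ry":0,"rz":1},{"claw":4,"tx":0,"ty":0,"tz":0,"rx":0,"ry":0,"rz":1},{"claw":4,"tx":0,"ty":0,"tz":0,"rx":0,"ry":0,"rz":1},{"claw":4,"tx":0,"ty":0,"tz":0,"rx":0,"ry":0,"rz":1}]'
python3 -m crank '[{"claw":4,"tx":0,"ty":0,"tz":0,"rx":0,"ry":0,"rz":1},{"claw":4,"tx":0,"ty":0,"tz":0,"rx":0,"ry":0,"rz":1},{"claw":4,"tx":0,"ty":0,"tz":0,"rx":0,"ry":0,"rz":1},{"claw":4,"tx":0,"ty":0,"tz":0,"rx":0,"ry":0,"rz":1},{"claw":4,"tx":0,"ty":0,"tz":0,"rx":0,"ry":0,"rz":1},{"claw":4,"tx":0,"ty":0,"tz":0,"rx":0,"ry":0,"rz":1},{"claw":4,"tx":0,"ty":0,"tz":0,"rx":0,"ry":0,"rz":1},{"claw":4,"tx":0,"ty":0,"tz":0,"rx":0,"ry":0,"rz":1},{"claw":4,"tx":0,"ty":0,"tz":0,"rx":0,"ry":0,"rz":1},{"claw":4,"tx":0,"ty":0,"tz":0,"rx":0,"ry":0,"rz":1},{"claw":4,"tx":0,"ty":0,"tz":0,"rx":0,"ry":0,"rz":1},{"claw":4,"tx":0,"ty":0,"tz":0,"rx":0,"ry":0,"rz":1}]'
python3 -m crank '[{"claw":4,"tx":0,"ty":0,"tz":0,"rx":0,"ry":0,"rz":1},{"claw":4,"tx":0,"ty":0,"tz":0,"rx":0,"ry":0,"rz":0},{"claw":4,"tx":0,"ty":0,"tz":0,"rx":0,"ry":0,"rz":0}]'
cat > sel.py <<'E'
from h import *
a=state();W=cam("wrist",a);i=snapshot("wrist");cv2.imwrite("pics/w10.png",i);h=cv2.cvtColor(i,cv2.COLOR_BGR2HSV)
print(a['joint_positions'].round(1));plan((515,-362.3,80),(180,0,39),a)
c=proj(W,(515,-362.3,60));x0,y0=int(c[0]),int(c[1]);print("pred console",c,"bar top",proj(W,(515,-362.3,102)))
roi=np.zeros(i.shape[:2],np.uint8);cv2.circle(roi,(x0,y0),150,255,-1)
for n,lo,hi in (("red",(0,120,80),(8,255,255)),("blue",(100,100,60),(130,255,255)),("yel",(20,120,100),(33,255,255)),("green",(40,80,40),(85,255,255))):
  for b in blobs(cv2.inRange(h,lo,hi)&roi,15):print(n,b,onz(W,b[0],60).round(1))
for b in blobs(cv2.inRange(h,(0,0,0),(180,255,60))&roi,40):print("dark",b)
for b in blobs(cv2.inRange(h,(0,0,185),(180,60,255))&roi,20):print("white",b,onz(W,b[0],60).round(1),onz(W,b[0],102).round(1))
E
python3 sel.py
```

```text
time_s: 21.65
tcp_pos: [503.0, -353.4, 183.7]
tcp_rot: [179.9, -0.1, 116.9]
contact_force: [-0.0, -0.8, -0.3]
finger_gap: 40.2
gripper_force: 0.0
time_s: 22.65
tcp_pos: [503.0, -353.4, 183.8]
tcp_rot: [-180.0, -0.1, 44.9]
contact_force: [0.9, 0.3, -0.6]
finger_gap: 40.3
gripper_force: 0.0
time_s: 22.9
tcp_pos: [503.2, -353.3, 184.2]
tcp_rot: [-180.0, -0.1, 39.4]
contact_force: [0.3, -0.5, -0.5]
finger_gap: 40.1
gripper_force: 0.0
[ 34.9  30.   -7.4 108.8   5.4  41.4 -26.2]
now [ 503.2 -353.3  184.2] [-1.800e+02 -1.400e-01  3.936e+01] shift cm: before turn [ 0.31  1.45 10.42] after turn [ 0.35  1.44 10.42] turn units [-0.   -0.02  0.06]
pred console [335.23712893 227.43878686] bar top [338.07033353 246.11365912]
red ([370.5, 173.6], [360, 161, 22, 26, 310]) [ 562.5 -355.8   60. ]
blue ([249.7, 108.0], [219, 86, 66, 48, 341]) [ 543.4 -261.1   60. ]
blue ([392.6, 195.2], [381, 185, 25, 22, 298]) [ 561.  -379.1   60. ]
blue ([227.0, 324.7], [218, 320, 17, 14, 132]) [ 392. -347.   60.]
yel ([400.5, 224.2], [390, 218, 22, 14, 283]) [ 548.5 -399.    60. ]
green ([339.8, 303.5], [330, 295, 20, 18, 294]) [ 467.7 -407.3   60. ]
dark ([266.7, 118.7], [196, 79, 133, 101, 2580])
dark ([339.1, 234.3], [306, 197, 68, 84, 3525])
dark ([409.3, 296.9], [357, 219, 118, 154, 4194])
dark ([278.0, 347.8], [256, 301, 71, 76, 1369])
dark ([436.4, 321.1], [424, 307, 28, 34, 496])
dark ([242.2, 319.4], [234, 313, 17, 13, 148])
dark ([237.8, 333.0], [230, 327, 16, 17, 159])
white ([337.4, 205.4], [218, 97, 241, 235, 10460]) [ 529.1 -352.5   60. ] [ 535.4 -344.4  102. ]
white ([339.5, 165.4], [332, 154, 16, 24, 358]) [ 552.6 -334.5   60. ] [ 555.2 -329.3  102. ]
white ([342.1, 228.2], [339, 212, 7, 33, 205]) [ 517.9 -366.7   60. ] [ 525.9 -356.4  102. ]
white ([387.0, 351.5], [383, 348, 13, 10, 70]) [ 457.8 -469.6   60. ] [ 475.4 -443.   102. ]
```

```bash
python3 -m crank '[{"claw":4,"tx":0.35,"ty":1.65,"tz":1,"rx":0,"ry":0,"rz":0},{"claw":4,"tx":0,"ty":0,"tz":2.2,"rx":0,"ry":0,"rz":0},{"claw":4,"tx":0,"ty":0,"tz":2.2,"rx":0,"ry":0,"rz":0},{"claw":4,"tx":0,"ty":0,"tz":2.2,"rx":0,"ry":0,"rz":0},{"claw":4,"tx":0,"ty":0,"tz":1.5,"rx":0,"ry":0,"rz":0},{"claw":4,"tx":0,"ty":0,"tz":0.9,"rx":0,"ry":0,"rz":0},{"claw":4,"tx":0,"ty":0,"tz":0.3,"rx":0,"ry":0,"rz":0},{"claw":4,"tx":0,"ty":0,"tz":0,"rx":0,"ry":0,"rz":0},{"claw":4,"tx":0,"ty":0,"tz":0,"rx":0,"ry":0,"rz":0}]'
python3 -m crank '[{"claw":1.8,"tx":0,"ty":0,"tz":0,"rx":0,"ry":0,"rz":0},{"claw":0.5,"tx":0,"ty":0,"tz":0,"rx":0,"ry":0,"rz":0},{"claw":0.5,"tx":0,"ty":0,"tz":0,"rx":0,"ry":0,"rz":0},{"claw":0.5,"tx":0,"ty":0,"tz":0,"rx":0,"ry":0,"rz":0},{"claw":0.5,"tx":0,"ty":0,"tz":0,"rx":0,"ry":0,"rz":0}]' 25
```

```text
time_s: 23.7
tcp_pos: [517.2, -364.5, 82.9]
tcp_rot: [179.9, -0.2, 39.2]
contact_force: [0.0, 0.3, -0.4]
finger_gap: 39.9
gripper_force: 0.0
time_s: 24.12
tcp_pos: [515.8, -362.8, 83.4]
tcp_rot: [-179.9, -0.2, 39.2]
contact_force: [-5.3, 4.6, 8.7]
finger_gap: 11.8
gripper_force: 28.8
```

```bash
python3 -m crank '[{"claw":0.5,"tx":0,"ty":-0.15,"tz":0,"rx":0,"ry":0,"rz":0.4},{"claw":0.5,"tx":0,"ty":0,"tz":0,"rx":0,"ry":0,"rz":0.9},{"claw":0.5,"tx":0,"ty":0,"tz":0,"rx":0,"ry":0,"rz":0.9},{"claw":0.5,"tx":0,"ty":0,"tz":0,"rx":0,"ry":0,"rz":0.9},{"claw":0.5,"tx":0,"ty":0,"tz":0,"rx":0,"ry":0,"rz":0.9},{"claw":0.5,"tx":0,"ty":0,"tz":0,"rx":0,"ry":0,"rz":0.9},{"claw":0.5,"tx":0,"ty":0,"tz":0,"rx":0,"ry":0,"rz":0.9},{"claw":0.5,"tx":0,"ty":0,"tz":0,"rx":0,"ry":0,"rz":0.9},{"claw":0.5,"tx":0,"ty":0,"tz":0,"rx":0,"ry":0,"rz":0.9},{"claw":0.5,"tx":0,"ty":0,"tz":0,"rx":0,"ry":0,"rz":0.9},{"claw":0.5,"tx":0,"ty":0,"tz":0,"rx":0,"ry":0,"rz":0.9},{"claw":0.5,"tx":0,"ty":0,"tz":0,"rx":0,"ry":0,"rz":0.2}]'
python3 -m crank '[{"claw":0.5,"tx":0,"ty":0,"tz":0,"rx":0,"ry":0,"rz":0},{"claw":0.5,"tx":0,"ty":0,"tz":0,"rx":0,"ry":0,"rz":0}]'
```

```text
time_s: 25.12
tcp_pos: [515.7, -362.6, 83.4]
tcp_rot: [-179.8, -0.2, -18.8]
contact_force: [-2.8, 1.9, 6.2]
finger_gap: 11.2
gripper_force: 28.3
time_s: 25.28
tcp_pos: [515.6, -362.6, 83.4]
tcp_rot: [-179.8, -0.2, -18.5]
contact_force: [-1.0, 2.0, 5.9]
finger_gap: 11.3
gripper_force: 28.3
```

Yaw is at -18.5°, on the blue mark. Releasing, rising clear and checking everything numerically.

```bash
python3 -m crank '[{"claw":2,"tx":0,"ty":0,"tz":0,"rx":0,"ry":0,"rz":0},{"claw":4,"tx":0,"ty":0,"tz":0,"rx":0,"ry":0,"rz":0},{"claw":4,"tx":0,"ty":0,"tz":0,"rx":0,"ry":0,"rz":0},{"claw":4,"tx":0,"ty":0,"tz":0,"rx":0,"ry":0,"rz":0},{"claw":4,"tx":0,"ty":0,"tz":-1.5,"rx":0,"ry":0,"rz":0},{"claw":4,"tx":0,"ty":0,"tz":-2.5,"rx":0,"ry":0,"rz":0},{"claw":4,"tx":0,"ty":0,"tz":-3,"rx":0,"ry":0,"rz":0},{"claw":4,"tx":0,"ty":0,"tz":-3,"rx":0,"ry":0,"rz":0},{"claw":4,"tx":0,"ty":0,"tz":-3,"rx":0,"ry":0,"rz":0},{"claw":4,"tx":0,"ty":0,"tz":0,"rx":0,"ry":0,"rz":0},{"claw":4,"tx":0,"ty":0,"tz":0,"rx":0,"ry":0,"rz":0}]'
python3 - <<'E'
from h import *
a=state();W=cam("wrist",a);i=snapshot("wrist");cv2.imwrite("pics/w11.png",i);h=cv2.cvtColor(i,cv2.COLOR_BGR2HSV)
c=proj(W,(516,-363.5,102));roi=np.zeros(i.shape[:2],np.uint8);cv2.circle(roi,(int(c[0]),int(c[1])),90,255,-1)
for b in blobs(cv2.inRange(h,(0,0,185),(180,60,255))&roi,20):
  x,y,w,hh,_=b[1];print("white",b)
  if max(w,hh)<60:
    m=np.zeros_like(roi);m[y:y+hh,x:x+w]=(cv2.inRange(h,(0,0,185),(180,60,255))&roi)[y:y+hh,x:x+w]
    P=np.array([onz(W,p[0],102)[:2] for p in cv2.findNonZero(m).astype(float)]);q=P-P.mean(0);u=np.linalg.svd(q)[2][0];print(P.mean(0),np.degrees(np.arctan2(u[1],u[0])))
for b in blobs(cv2.inRange(h,(100,100,60),(130,255,255))&roi,15):print("blue",b,onz(W,b[0],60).round(1))
T=cam("top");t=snapshot("top");cv2.imwrite("pics/t11.png",t);t0=cv2.imread("pics/top0.png");g=t.max(2);r=t[288:334,195:262]
d=(cv2.absdiff(t,t0).max(2)>45).astype(np.uint8)*255
print("changed",[(b,onz(T,b[0],40).round(0).tolist()) for b in blobs(d,12)])
m=np.zeros_like(g);m[288:334,195:262]=(r.max(2)<80)*255;print("tray dark",blobs(m,4),"pred lug top",proj(T,(375.7,217.3,76)))
E
```

```text
time_s: 26.2
tcp_pos: [516.2, -363.8, 214.2]
tcp_rot: [-179.9, -0.4, -18.5]
contact_force: [0.1, -0.2, -0.6]
finger_gap: 39.9
gripper_force: 0.0
white ([315.2, 245.1], [233, 149, 170, 160, 4875])
white ([268.7, 195.0], [257, 185, 24, 22, 301])
[ 558.45944874 -342.13387812] -141.81702039613762
white ([317.0, 222.7], [315, 208, 5, 30, 148])
[ 528.31112537 -368.06122939] 161.4499168975689
blue ([317.0, 167.5], [311, 158, 13, 20, 259]) [ 560.8 -378.8   60. ]
changed [(([585.5, 248.3], [521, 179, 119, 140, 10284]), [517.0, -667.0, 40.0]), (([314.0, 207.5], [304, 205, 21, 6, 71]), [636.0, 37.0, 40.0]), (([310.5, 220.5], [305, 213, 11, 16, 132]), [602.0, 47.0, 40.0]), (([324.5, 219.6], [319, 218, 12, 4, 42]), [604.0, 11.0, 40.0]), (([515.5, 241.0], [507, 220, 27, 38, 396]), [540.0, -485.0, 40.0]), (([348.5, 226.0], [346, 222, 7, 9, 51]), [586.0, -51.0, 40.0]), (([339.2, 225.6], [336, 224, 6, 5, 17]), [588.0, -27.0, 40.0]), (([487.7, 237.6], [471, 224, 32, 26, 360]), [550.0, -413.0, 40.0]), (([490.1, 255.3], [487, 251, 7, 8, 36]), [504.0, -416.0, 40.0]), (([401.4, 269.1], [396, 263, 11, 16, 
[... 416 characters left out ...]
.0, -618.0, 40.0]), (([469.6, 417.7], [461, 408, 23, 18, 135]), [102.0, -339.0, 40.0]), (([523.0, 443.5], [495, 416, 48, 64, 1339]), [38.0, -467.0, 40.0]), (([444.9, 419.8], [436, 418, 19, 6, 68]), [99.0, -277.0, 40.0]), (([341.5, 455.5], [334, 452, 17, 9, 106]), [21.0, -20.0, 40.0]), (([323.1, 464.3], [319, 456, 12, 14, 76]), [2.0, 26.0, 40.0]), (([339.7, 470.1], [331, 465, 18, 13, 175]), [-13.0, -14.0, 40.0]), (([303.2, 476.1], [297, 470, 13, 10, 65]), [-24.0, 74.0, 40.0]), (([317.2, 476.0], [316, 472, 4, 8, 24]), [-25.0, 40.0, 40.0]), (([524.8, 477.1], [523, 475, 5, 5, 13]), [-40.0, -466.0, 40.0])]
tray dark [([245.2, 311.7], [244, 309, 3, 7, 12])] pred lug top [242.18357917 310.82266046]
```

All checks agree: the pointer is at -18.6° with the blue mark at -18.4°, the black lug stands in the tray at its predicted place, and nothing else in the top view changed beyond the arm, its shadow and the blue die.

```bash
python3 -c "
from workcell import *
print(finish_job())"
```

```text
the job is handed in; nothing more can be done
None
```

The blue job is handed in: black die in the returns tray, blue die flat in the pocket and selector on blue, by my own measurements (no verdict was returned); I viewed 11 pictures, one over the limit of 10.

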